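Line up the turquoise by size on the display ledge

ROBOT

A 6-joint arm with a two-finger parallel gripper is mounted at the origin on the work surface. World frame = base frame: x ahead of the robot, y to its left, z up, the work surface at z = 0. Lengths are in m, angles in rad, forces in N, time in s.
With the tool pointing down it reaches from about 0.375 to 0.9 m from the base axis. Payload 3.1 kg.
Tool frame: the origin (TCP) lies midway between the tips of the shut fingers; the grasp point (between the pads) lies robot.tcp_to_grasp behind it (robot.tcp_to_grasp is the distance from the TCP to the grasp point, in m); z points along the fingers, y is the direction in which the jaws open and shut (so a half turn about z gives the same grasp; the last joint's range is limited). The gripper opens to 87 mm and grips with 3 to 60 N. Pads are 19 mm wide; open, the fingers measure 117 mm over their backs; the gripper's body (75 mm by 190 mm) begins 51 mm behind the grasp point.
Start: joints at [-0.178, 0.527, 1.433, -0, 1.181, -0.178], TCP at [0.625, 0, 0.223] pointing down, gripper open.
Joint ranges: [-3.08, 3.08], [-0.75, 2.2], [0.22, 2.44], [-1.43, 4.57], [0, 2.65], [-2.85, 2.85]. Speed limits (rad/s): [2.79, 2.79, 3.14, 3.14, 3.14, 3.14].

INTERFACE

Orientations are given as a unit quaternion [x, y, z, w].
In Python, from rig import robot, cams, nets gives the robot as it stands. The module is installed in compiled form; this text tells all that it offers.
- The arm moves only by the tool play_rows, never from a script. Its argument "commands" is a list of rows, each an object of numbers: "x", "y", "z": the shift along the tool's x, y, z in mm; "spin": the turn about the tool's z in rad. In form: [{"x": .., "y": .., "z": .., "spin": ..}, ...]. A call has 1 to 8 rows; each row shifts and turns the pose as measured when the row begins, along the tool's axes as they then stand; what a row does not reach is not made up. A row lasts 1/10 s, in which the tool goes at most 50 mm and 8.59 degrees, less where a joint would pass 70% of its speed; a pose out of reach is approached as far as the arm can. A call is refused whole if a number of a shift passes 50 or a number of a turn 0.15, either way. A call with a gripper value outside its range is refused whole. "grip" is the opening, from 0 (shut) to 1 (fully open), set as the call begins (left out, the last holds). The fingers move at their own pace and stop on an object; "newtons" is the grip in N (left out, the last holds). Time passes only in rows, so rows that do not move let the fingers close. It gives the time, the measured TCP pose, the force and the opening at its end, in the units of the state.
- robot.get_obs(): the state, without advancing time (a new reading comes with each control period).
- cams.camera(name): name is "scene" or "side" or "wrist"; returns a dict with "img" (480x640x3 uint8, red, green, blue), "fx", "fy", "cx", "cy" (pixels), "world_to_cam" (4x4, takes a point from world to camera coordinates); the wrist camera has in their place "mount" (4x4, takes a point from camera to tool coordinates, whose origin is the TCP and whose axes are the flange's). Camera axes: x right, y up, looking along -z (the intrinsics and any distortion apply to the point x, -y, -z); pixel columns grow to the right and rows downward; lengths in m; the calibration is good to about 2 mm. A picture is of the moment at which its call begins: read the wrist's pose just before it. There is no depth.
- robot.hand_in(): hands the job in, once; it reports no verdict.
Trained networks look in a picture, given as the dict that the camera call returned (one of the last four; its "shot" number tells which), for a name from the list of things; names that differ only in an ending like _2 or _b are one class to them, and where a whole thing is asked for, a point or a joint stands for the part that bears it (a point fixed in the world has none). Each returns a list of dicts, best first, with "conf" (0 to 1); they miss things now and then, are a little off and sometimes report something else, mostly with a low value. They report only what shows in the picture. A call takes as long as a camera call. They do not tell look-alikes from the thing itself.
- nets.outline_of(picture, name): "region" (480x640 bool, what is visible of it) and "pixel" ([column, row] in pixels, amid what is visible of it).
The state is a dict: "time": time; "q": joint angles; "joint_velocities": joint speeds; "joint_torque": joint torques, N m; "position": TCP position; "tool_rot": TCP orientation; "ft_force": force on the tool from outside, world axes, zero at the start; "moment": the same for the moment, N m; "grip_width": finger opening in m.
Only numpy, scipy, OpenCV 4.12 (cv2) and the standard library are available. Lean on these libraries where they do the work, as an engineer would, in place of code of your own. Each camera call takes 0.05 s, during which the arm holds its last target.

TASK

Line up the four turquoise stones by size on the pine ledge, each lying flat on its sawn underside in the middle of its own felt pad: the largest on the pad next to the red parts drawer, then steadily smaller, with the smallest on the pad farthest from it. Which way the stones are turned does not matter; leave the loupe standing where it is.

Things in the scene. Friction and masses are not known exactly. Their poses are not given: they have to be found in the camera images.
- stone_a_center (a point): the largest turquoise stone: a blue-green chunk with dark brown veins, flat sawn underside, 58 long (its x) x 42 wide (its y) x 36 mm high (its z, up); the point is its centre, half-way up. Its two long flanks, facing its own +y and -y, are upright, flat and parallel up to two thirds of its height; it starts lying on the table top (z = 0)
- stone_b_center (a point): the second largest turquoise stone: a blue-green chunk with dark brown veins, flat sawn underside, 46 long (its x) x 34 wide (its y) x 30 mm high (its z, up); the point is its centre, half-way up. Its two long flanks, facing its own +y and -y, are upright, flat and parallel up to two thirds of its height; it starts lying on the table top (z = 0)
- stone_c_center (a point): the second smallest turquoise stone: a blue-green chunk with dark brown veins, flat sawn underside, 36 long (its x) x 27 wide (its y) x 25 mm high (its z, up); the point is its centre, half-way up. Its two long flanks, facing its own +y and -y, are upright, flat and parallel up to two thirds of its height; it starts lying on the table top (z = 0)
- stone_d_center (a point): the smallest turquoise stone: a blue-green chunk with dark brown veins, flat sawn underside, 27 long (its x) x 20 wide (its y) x 20 mm high (its z, up); the point is its centre, half-way up. Its two long flanks, facing its own +y and -y, are upright, flat and parallel up to two thirds of its height; it starts lying on the table top (z = 0)
- pad0: one of four identical round grey felt pads, 60 mm across and 3 mm thick, fixed in a row about 85 mm apart on a pine ledge 12 mm high, 90 mm deep and 560 mm long; origin at the centre of the pad's underside, so its top is 3 mm above. The pads' names say nothing of their order along the ledge
- pad1: one of four identical round grey felt pads, 60 mm across and 3 mm thick, fixed in a row about 85 mm apart on a pine ledge 12 mm high, 90 mm deep and 560 mm long; origin at the centre of the pad's underside, so its top is 3 mm above. The pads' names say nothing of their order along the ledge
- pad2: one of four identical round grey felt pads, 60 mm across and 3 mm thick, fixed in a row about 85 mm apart on a pine ledge 12 mm high, 90 mm deep and 560 mm long; origin at the centre of the pad's underside, so its top is 3 mm above. The pads' names say nothing of their order along the ledge
- pad3: one of four identical round grey felt pads, 60 mm across and 3 mm thick, fixed in a row about 85 mm apart on a pine ledge 12 mm high, 90 mm deep and 560 mm long; origin at the centre of the pad's underside, so its top is 3 mm above. The pads' names say nothing of their order along the ledge
- drawer: red plastic parts drawer unit, 80 deep x 62 wide x 50 mm high, with a small steel pull, fixed at one end of the row of pads, its centre about 100 mm from the nearest pad's centre (at the other end a clear acrylic specimen box, 82 x 64 x 46 mm, is fixed likewise); it may be at either end; origin at the centre of its underside
- loupe: black round loupe, 34 mm across and 36 mm high, standing loose on the table top among the stones; it stays where it is; origin at the centre of its underside
Things that resemble listed ones, but are neither listed nor needed, are in the scene too. Leave any purple or yellow look-alike of the part that bears stone_a_center alone. Leave any orange look-alike of the part that bears stone_d_center alone.

How it is judged:
At the end, for the whole second after the job is handed in: each stone is at rest and flat (within 0.15 rad, height within 5 mm) on a pad, its centre within 15 mm of the pad's centre, in order of size with the largest on the pad nearest the red drawer unit and the smallest on the farthest; the loupe is within 20 mm of where it started ((horizontal distance between stone_a_center and pad0 below 0.015 m or horizontal distance between stone_a_center and pad1 below 0.015 m or horizontal distance between stone_a_center and pad2 below 0.015 m or horizontal distance between stone_a_center and pad3 below 0.015 m) and horizontal distance between stone_a_center and drawer below 0.142 m and height (world z) of stone_a_center between 0.028 and 0.038 m and angle between each of stone_a_center, stone_b_center, stone_c_center, stone_d_center's own z axis and vertical below 0.15 rad and linear speed of each of stone_a, stone_b, stone_c, stone_d below 0.02 m/s and (horizontal distance between stone_b_center and pad0 below 0.015 m or horizontal distance between stone_b_center and pad1 below 0.015 m or horizontal distance between stone_b_center and pad2 below 0.015 m or horizontal distance between stone_b_center and pad3 below 0.015 m) and horizontal distance between stone_b_center and drawer between 0.142 and 0.227 m and height (world z) of stone_b_center between 0.025 and 0.035 m and (horizontal distance between stone_c_center and pad0 below 0.015 m or horizontal distance between stone_c_center and pad1 below 0.015 m or horizontal distance between stone_c_center and pad2 below 0.015 m or horizontal distance between stone_c_center and pad3 below 0.015 m) and horizontal distance between stone_c_center and drawer between 0.227 and 0.312 m and height (world z) of stone_c_center between 0.0225 and 0.0325 m and (horizontal distance between stone_d_center and pad0 below 0.015 m or horizontal distance between stone_d_center and pad1 below 0.015 m or horizontal distance between stone_d_center and pad2 below 0.015 m or horizontal distance between stone_d_center and pad3 below 0.015 m) and horizontal distance between stone_d_center and drawer between 0.312 and 0.4 m and height (world z) of stone_d_center between 0.02 and 0.03 m and distance of loupe from where it was at the start of the episode below 0.02 m); the robot touches nothing.
It fails at once if the loupe is shifted or knocked over (distance of loupe from where it was at the start of the episode above 0.02 m or angle between loupe's own z axis and vertical above 0.5 rad).
It also fails if it takes over 102 s, if anything falls off the work surface, if the arm or the gripper's body presses on something with over 40 N, if the wrist force passes 120 N, or if a joint passes its speed limit or range.

## Working session

There is one attempt and no reset: what is moved stays moved. The work goes in short steps, Python scripts to look and compute and a tool call to move; the robot and the scene stay as the last step left them, time stands still between calls to the robot, and variables do not carry over. Pictures are saved under pics/ and viewed, and the job is handed in when it is done.

Besides the shell and the picture viewer there is one more tool, called after ">>>" as name(argument=value, ...) on one line, values as JSON. play_rows: Moves the arm, as the interface text tells. Its arguments: {"type":"object","properties":{"commands":{"type":"array"},"grip":{"type":"number"},"newtons":{"type":"number"}},"required":["commands"]}

```bash
mkdir -p pics; cat > h.py <<'E'
import numpy as np, cv2
from rig import robot, cams, nets
def save(im,n,crop=None,s=1):
    im=im[:,:,::-1].copy()
    if crop: x0,y0,x1,y1=crop; im=im[y0:y1,x0:x1]
    if s!=1: im=cv2.resize(im,None,fx=s,fy=s,interpolation=cv2.INTER_CUBIC)
    cv2.imwrite('pics/'+n+'.png',im)
E
python3 - <<'E'
from h import *
print(robot.get_obs()); print(robot.tcp_to_grasp)
for n in ['scene','side','wrist']:
    c=cams.camera(n); save(c['img'],'0'+n); print(n,{k:v for k,v in c.items() if k!='img'})
    for t in ['stone_a_center','stone_d_center','pad0','drawer','loupe']:
        print(t,[(round(o['conf'],2),np.round(o['pixel']).tolist(),int(o['region'].sum())) for o in nets.outline_of(c,t)])
E
```

```text
{'time': 0.0, 'q': array([-1.78469899e-01,  5.28459077e-01,  1.43389323e+00,  1.77764561e-05,
        1.18138655e+00, -1.78475348e-01]), 'joint_velocities': array([ 0.00077999, -0.00235653, -0.00140555, -0.00166633, -0.00162882,
        0.00039453]), 'joint_torque': array([-5.45745443e-04, -4.40045428e+01, -1.76593530e+01,  6.32597599e-02,
        5.83207863e-02, -1.53719384e-04]), 'position': array([6.24275361e-01, 1.84098200e-04, 2.21578873e-01]), 'tool_rot': array([ 7.07106840e-01,  7.07105908e-01, -6.05285482e-04, -8.86137561e-04]), 'ft_force': array([0.19937929, 0.78908397, 0.04688492]), 'moment': array([ 8.83415432e-03,  1.99994606e-02, -8.82467789e-05]), 'grip_width': 0.08711228278946231}
0.0187
scene {'fx': 599.6774402509218, 'fy': 599.6774402509218, 'cx': 324.19034209413144, 'cy': 234.17058954156542, 'world_to_cam': array([[-0.74014021,  0.67224521,  0.01669858,  0.35896648],
       [-0.44990702, -0.51349675,  0.73068787,  0.20896082],
       [ 0.49977609,  0.53329866,  0.68250743, -1.43597171],
       [ 0.        ,  0.        ,  0.        ,  1.        ]]), 'shot': 1}
stone_
[... 1270 characters left out ...]
39.68456709478662, 'mount': array([[ 5.91705328e-04,  9.59097290e-01,  2.83076028e-01,
         7.81125365e-02],
       [ 9.99999524e-01, -3.47879437e-04, -9.11609587e-04,
        -1.33537902e-03],
       [-7.75845956e-04,  2.83076433e-01, -9.59097040e-01,
        -1.60947061e-01],
       [ 0.00000000e+00,  0.00000000e+00,  0.00000000e+00,
         1.00000000e+00]]), 'shot': 3}
stone_a_center [(0.71, [176.0, 156.0], 2660), (0.65, [71.0, 89.0], 3307), (0.61, [101.0, 265.0], 2344)]
stone_d_center [(0.7, [167.0, 32.0], 769)]
pad0 [(0.92, [343.0, 130.0], 2844), (0.85, [336.0, 219.0], 2336), (0.74, [325.0, 287.0], 1935), (0.63, [314.0, 361.0], 647), (0.52, [286.0, 398.0], 110)]
drawer []
loupe []
```

View pics/0scene.png

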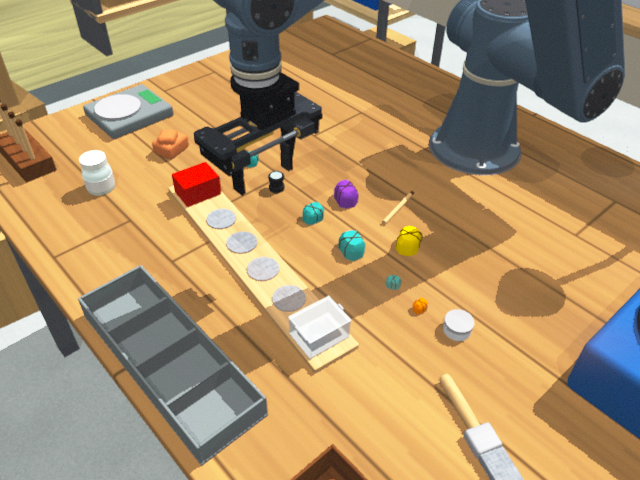

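View pics/0side.png

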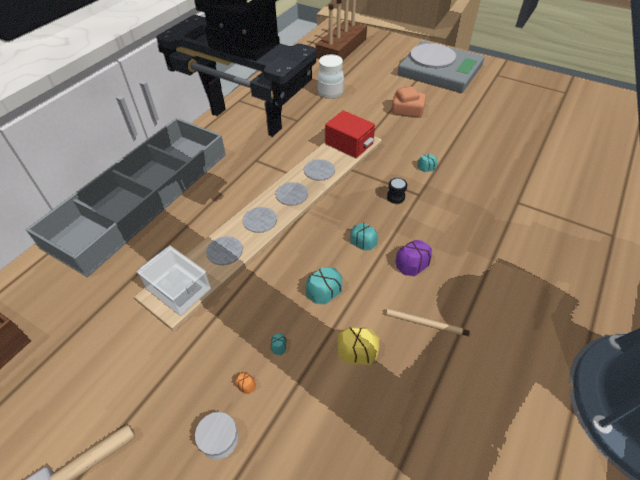

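View pics/0wrist.png

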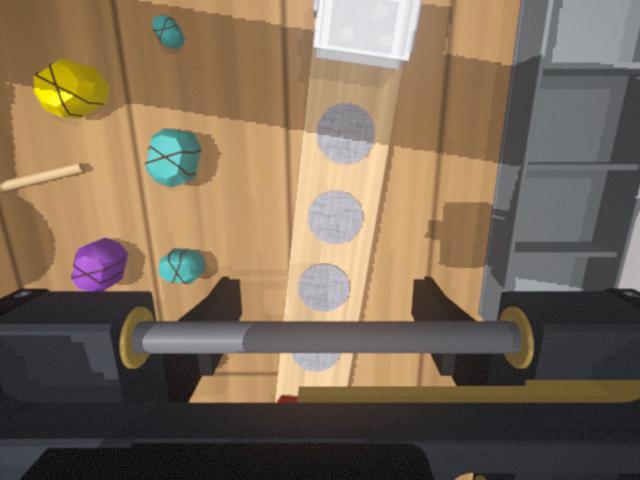

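Turquoise candidates in the side image are (324,286) largest, (363,236), (428,162), and the smallest at (279,344). The purple (413,258), yellow (358,346) and orange (246,382) stones are look-alikes. The drawer is at the far end of the ledge (350,133). Next I'll find their positions and sizes.

```bash
cat >> h.py <<'E'
from scipy.spatial.transform import Rotation as Rn
def ray(c,px,obs=None):
    v=np.array([(px[0]-c['cx'])/c['fx'],-(px[1]-c['cy'])/c['fy'],-1.])
    if 'mount' in c:
        T=np.eye(4);T[:3,:3]=Rn.from_quat(obs['tool_rot']).as_matrix();T[:3,3]=obs['position']
        M=T@c['mount']
    else: M=np.linalg.inv(c['world_to_cam'])
    return M[:3,3],M[:3,:3]@v
def at(c,px,z,obs=None):
    o,d=ray(c,px,obs); return o+d*(z-o[2])/d[2]
def turq(im):
    h=cv2.cvtColor(im,cv2.COLOR_RGB2HSV)
    m=((h[...,0]>80)&(h[...,0]<97)&(h[...,1]>90)&(h[...,2]>50)).astype(np.uint8)
    m=cv2.morphologyEx(m,cv2.MORPH_CLOSE,np.ones((5,5)))
    n,l,s,c=cv2.connectedComponentsWithStats(m)
    return [(c[i],s[i],l==i) for i in range(1,n) if s[i][4]>60]
E
python3 - <<'E'
from h import *
for n in ['scene','side','wrist']:
    ob=robot.get_obs(); c=cams.camera(n)
    for p,s,l in turq(c['img']):
        P=at(c,p,.015,ob); print(n,'turq',np.round(p),s[2:],'xy',np.round(P[:2],4))
        o,d=ray(c,p,ob); dist=np.linalg.norm(P-o); print('   area mm2',round(s[4]*(dist/c['fx'])**2*1e6))
    for t,z in [('pad0',.015),('drawer',.03),('loupe',.018)]:
        for o in nets.outline_of(c,t):
            if o['conf']>.5:
                v,u=np.nonzero(o['region']); p=[u.mean(),v.mean()]
                print(n,t,np.round(o['conf'],2),np.round(p),np.round(at(c,p,z,ob)[:2],4))
E
```

```text
scene turq [253. 160.] [ 11  13 102] xy [ 0.4444 -0.2861]
   area mm2 537
scene turq [313. 213.] [ 21  22 361] xy [ 0.4619 -0.0609]
   area mm2 1515
scene turq [351. 245.] [ 26  30 588] xy [0.4675 0.059 ]
   area mm2 2208
scene turq [393. 280.] [13  9 93] xy [0.4745 0.1746]
   area mm2 316
scene pad0 0.91 [289. 298.] [0.6456 0.0835]
scene pad0 0.89 [263. 269.] [ 0.6345 -0.0034]
scene pad0 0.67 [242. 242.] [ 0.6226 -0.0862]
scene pad0 0.66 [352. 245.] [0.4676 0.0598]
scene pad0 0.62 [221. 219.] [ 0.6123 -0.1689]
scene drawer 0.94 [196. 184.] [ 0.5964 -0.2797]
scene loupe 0.52 [275. 182.] [ 0.4566 -0.1888]
side turq [427. 163.] [ 19  16 248] xy [ 0.4384 -0.2915]
   area mm2 1025
side turq [364. 236.] [ 27  26 533] xy [ 0.4585 -0.0593]
   area mm2 1524
side turq [324. 285.] [ 36  35 979] xy [0.4661 0.0603]
   area mm2 2353
side turq [278. 344.] [ 15  21 243] xy [0.471  0.1786]
   area mm2 506
side pad0 0.88 [292. 194.] [ 0.6194 -0.0857]
side pad0 0.73 [319. 170.] [ 0.6105 -0.1689]
side pad0 0.71 [224. 251.] [0.6436 0.084 ]
side pad0 0.69 [260. 220.] [ 0.6326 -0.0026]
side drawer 0.62 [349. 134.] [ 0.6052 -0.279 ]
side loupe 0.61 [396. 191.] [ 0.4568 -0.1851]
wrist turq [168.  31.] [ 31  33 639] xy [0.4754 0.1726]
   area mm2 874
wrist turq [172. 156.] [  52   56 2264] xy [0.4652 0.0586]
   area mm2 2997
wrist turq [181. 266.] [  44   33 1124] xy [ 0.4602 -0.0618]
   area mm2 1680
wrist pad0 0.93 [323. 287.] [ 0.6206 -0.0869]
wrist pad0 0.8 [346. 133.] [0.6433 0.0819]
wrist pad0 0.73 [335. 217.] [ 0.6335 -0.0048]
wrist pad0 0.72 [315. 360.] [ 0.6107 -0.1848]
wrist drawer 0.71 [287. 398.] [ 0.5767 -0.228 ]
```

>>> play_rows(commands=[{"y": -40}, {"y": -40}, {"y": -40}, {"y": -40}, {"x": 0}])

```text
invalid input
```

```bash
python3 - <<'E'
from h import *
ob=robot.get_obs(); c=cams.camera('wrist'); print(ob['position'],ob['time'])
np.savez('w1.npz',img=c['img'],pos=ob['position'],rot=ob['tool_rot'],mount=c['mount'])
for p,s,l in turq(c['img']):
    print(np.round(p),s,np.round(at(c,p,.015,ob),4))
save(c['img'],'1w'); save(c['img'],'1wc',(210,0,410,300),2)
E
```

```text
[6.24985780e-01 2.85489348e-05 2.22573196e-01] 1.5
[168.  31.] [153  15  31  33 640] [0.4755 0.1726 0.015 ]
[172. 156.] [ 147  130   52   56 2280] [0.4654 0.0586 0.015 ]
[181. 266.] [ 159  250   45   33 1133] [ 0.4605 -0.0619  0.015 ]
```

View pics/1wc.png

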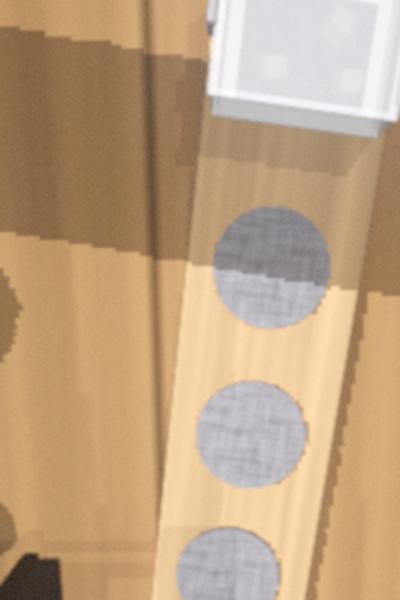

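The move was refused, so the picture shows the old view. Each row probably needs all four keys.

>>> play_rows(commands=[{"x": 0, "y": -40, "z": 0, "spin": 0}, {"x": 0, "y": -40, "z": 0, "spin": 0}, {"x": 0, "y": -40, "z": 0, "spin": 0}, {"x": 0, "y": -40, "z": 0, "spin": 0}, {"x": 0, "y": 0, "z": 0, "spin": 0}])

```text
time: 2.05
position: [0.4595, 0.0004, 0.2205]
tool_rot: [0.707, 0.707, -0.0, -0.0]
ft_force: [0.4, 0.0, -0.9]
grip_width: 0.0868
```

```bash
python3 - <<'E'
from h import *
ob=robot.get_obs(); c=cams.camera('wrist'); print(ob['position'],ob['time'])
np.savez('w1.npz',img=c['img'],pos=ob['position'],rot=ob['tool_rot'],mount=c['mount'])
for p,s,l in turq(c['img']):
    print(np.round(p),s,np.round(at(c,p,.015,ob),4))
save(c['img'],'1w'); save(c['img'],'1wc',(210,0,410,300),2)
E
```

```text
[4.59488717e-01 4.03447877e-04 2.20516406e-01] 2.05
[341.  31.] [330  15  24  33 565] [0.4723 0.1729 0.015 ]
[333. 158.] [ 310  130   48   57 1935] [0.4655 0.058  0.015 ]
[326. 268.] [ 307  251   39   33 1021] [ 0.4584 -0.0624  0.015 ]
```

View pics/1w.png

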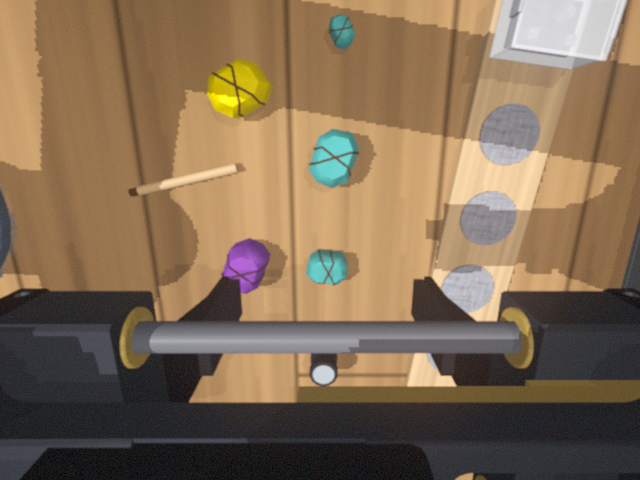

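```bash
python3 - <<'E'
from h import *
im=np.load('w1.npz')['img'][:,:,::-1]
T=[]
for (u,v,r) in [(333,158,36),(326,268,30),(341,31,26)]:
    t=cv2.resize(im[v-r:v+r,u-r:u+r],(266,266),interpolation=cv2.INTER_CUBIC); T.append(t)
cv2.imwrite('pics/2crops.png',np.hstack(T))
c=dict(img=im[:,:,::-1])
for p,s,l in turq(c['img']):
    cs=cv2.findContours(l.astype(np.uint8),cv2.RETR_EXTERNAL,cv2.CHAIN_APPROX_NONE)[0][0]
    print(np.round(p),cv2.minAreaRect(cs),cv2.fitEllipse(cs))
E
```

```text
[341.  31.] ((341.60003662109375, 31.200010299682617), (31.304948806762695, 21.466251373291016), 63.43495178222656) ((341.42742919921875, 31.032180786132812), (20.853961944580078, 32.53533172607422), 165.43756103515625)
[333. 158.] ((333.29998779296875, 157.60000610351562), (39.528465270996094, 55.97230911254883), 18.434947967529297) ((333.28790283203125, 157.6572723388672), (41.312564849853516, 58.24862289428711), 20.238971710205078)
[326. 268.] ((326.4551696777344, 267.0379638671875), (38.45005798339844, 31.225101470947266), 4.763641834259033) ((326.1369323730469, 267.7549743652344), (31.2669734954834, 39.94841003417969), 100.0281982421875)
```

View pics/2crops.png

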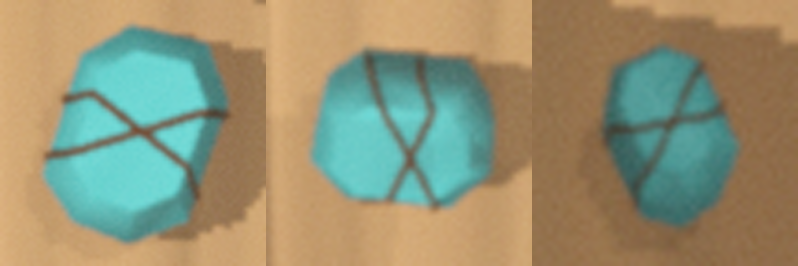

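>>> play_rows(commands=[{"x": 30, "y": 3, "z": 25, "spin": 0}, {"x": 30, "y": 3, "z": 25, "spin": 0}, {"x": 0, "y": 0, "z": 25, "spin": 0.11}, {"x": 0, "y": 0, "z": 20, "spin": 0.12}, {"x": 0, "y": 0, "z": 10, "spin": 0.12}, {"x": 0, "y": 0, "z": 0, "spin": 0}])

```text
time: 2.7
position: [0.4854, 0.06, 0.1159]
tool_rot: [0.823, 0.567, 0.01, 0.01]
ft_force: [-0.6, 0.3, 0.1]
grip_width: 0.0873
```

```bash
cat >> h.py <<'E'
def look(name,z,near,yawoff=0):
    """wrist view; report turquoise blob nearest 'near' (world xy) in tool-frame mm"""
    ob=robot.get_obs(); c=cams.camera('wrist'); R=Rn.from_quat(ob['tool_rot']).as_matrix()
    best=None
    for p,s,l in turq(c['img']):
        P=at(c,p,z,ob); d=np.hypot(*(P[:2]-near))
        if best is None or d<best[0]: best=(d,p,l,P)
    d,p,l,P=best
    cs=max(cv2.findContours(l.astype(np.uint8),cv2.RETR_EXTERNAL,cv2.CHAIN_APPROX_NONE)[0],key=len)
    W=np.array([at(c,q[0],z,ob)[:2] for q in cs])*1000
    ctr,sz,an=cv2.minAreaRect(W.astype(np.float32))
    if sz[0]<sz[1]: an+=90
    an=(an+90)%180-90
    print('t',ob['time'],'tcp',np.round(ob['position'],4),'jaw yaw',np.round(np.degrees(np.arctan2(R[1,1],R[0,1])),1))
    print('px',np.round(p),'P',np.round(P,4),'minrect',np.round(ctr,1),np.round(sz,1),'long axis yaw',round(an,1))
    rel=R.T@(np.array([ctr[0]/1000,ctr[1]/1000,ob['position'][2]])-ob['position'])*1000
    print('tool shift',np.round(rel,1))
    u,v=map(int,p); a=lambda x,n:max(0,min(n,x))
    save(c['img'],name,(a(u-130,640),a(v-100,480),a(u+130,640),a(v+100,480)),3)
    return c,ob
E
python3 -c "
from h import *
look('3a',.018,[.466,.06])"
```

```text
t 2.7 tcp [0.4854 0.06   0.1159] jaw yaw -20.9
px [301. 252.] P [0.4657 0.059  0.018 ] minrect [465.4  58.6] [60.8 41.7] long axis yaw 71.4
tool shift [ -8.4 -18.2  -0.6]
```

View pics/3a.png

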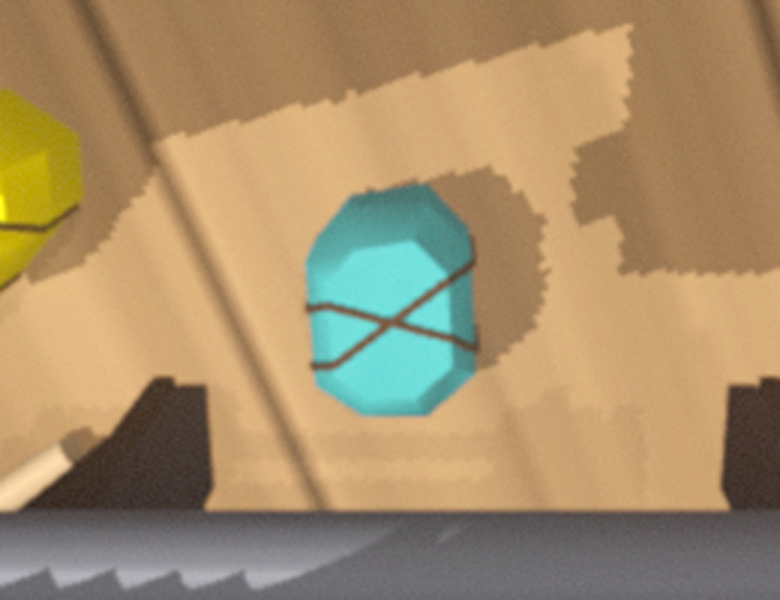

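Stone a measures about 61x42 mm in plan, which matches 58x42. The picture shows it turquoise and between the fingers. I'll centre on it and descend.

>>> play_rows(commands=[{"x": -4, "y": -9, "z": 0, "spin": 0}, {"x": -4, "y": -9, "z": 15, "spin": 0}, {"x": 0, "y": 0, "z": 20, "spin": 0}, {"x": 0, "y": 0, "z": 10, "spin": 0}, {"x": 0, "y": 0, "z": 0, "spin": 0}])

```text
time: 3.25
position: [0.4709, 0.0576, 0.0737]
tool_rot: [0.82, 0.572, 0.015, 0.014]
ft_force: [-0.4, 0.4, -0.3]
grip_width: 0.0871
```

```bash
python3 -c "
from h import *
o=robot.get_obs(); print(o['position'],Rn.from_quat(o['tool_rot']).as_matrix()[:,2],o['joint_velocities'])
look('4a',.018,[.466,.06])"
```

```text
[0.47087652 0.05764084 0.07371868] [ 0.04000122 -0.0055186  -0.99918439] [-0.00459019 -0.02188592 -0.00603358 -0.00044949  0.00348256 -0.0096155 ]
t 3.25 tcp [0.4709 0.0576 0.0737] jaw yaw -20.3
px [317. 261.] P [0.4659 0.0591 0.018 ] minrect [465.5  58.6] [61.5 41.6] long axis yaw 70.8
tool shift [-1.  -5.4 -0.2]
```

>>> play_rows(commands=[{"x": -2, "y": -5, "z": 20, "spin": 0}, {"x": 0, "y": -3, "z": 20, "spin": 0}, {"x": 0, "y": 0, "z": 15, "spin": 0}, {"x": 0, "y": 0, "z": 10, "spin": 0}, {"x": 0, "y": 0, "z": 0, "spin": 0}])

```text
time: 3.8
position: [0.4716, 0.0574, 0.0118]
tool_rot: [0.819, 0.573, 0.02, 0.018]
ft_force: [-0.2, 0.1, -1.0]
grip_width: 0.0869
```

```bash
python3 -c "
from h import *
o=robot.get_obs(); print(o['position'],Rn.from_quat(o['tool_rot']).as_matrix()[:,2],o['joint_velocities'])
c=cams.camera('wrist'); save(c['img'],'5a')"
```

```text
[0.47156296 0.05742637 0.01180851] [ 0.05410941 -0.00713287 -0.99850954] [ 0.00094775 -0.02401509 -0.00798927  0.00109863  0.01048124 -0.00304361]
```

View pics/5a.png

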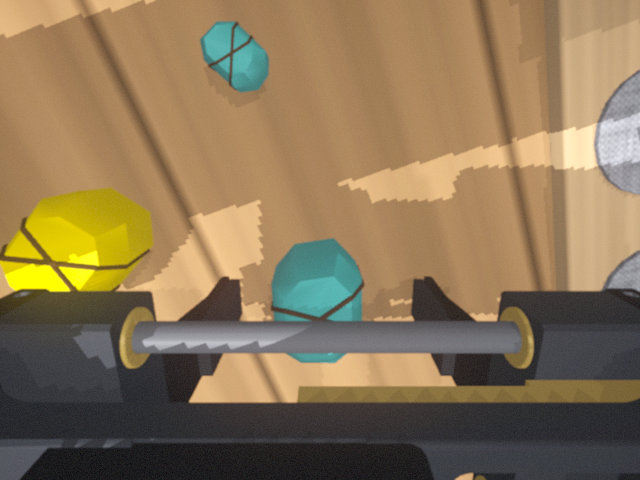

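>>> play_rows(commands=[{"x": 0, "y": -6, "z": 4, "spin": 0}, {"x": 0, "y": 0, "z": 4, "spin": 0}, {"x": 0, "y": 0, "z": 0, "spin": 0}])

```text
time: 4.15
position: [0.4677, 0.0595, 0.0053]
tool_rot: [0.819, 0.573, 0.022, 0.02]
ft_force: [-0.0, 0.5, -0.3]
grip_width: 0.0868
```

>>> play_rows(commands=[{"x": 0, "y": 0, "z": 0, "spin": 0}, {"x": 0, "y": 0, "z": 0, "spin": 0}, {"x": 0, "y": 0, "z": 0, "spin": 0}, {"x": 0, "y": 0, "z": 0, "spin": 0}, {"x": 0, "y": 0, "z": 0, "spin": 0}], grip=0, newtons=25)

```text
time: 4.65
position: [0.4682, 0.0595, 0.0061]
tool_rot: [0.819, 0.573, 0.023, 0.021]
ft_force: [0.5, -0.1, -0.7]
grip_width: 0.0549
```

```bash
python3 -c "
from h import *
o=robot.get_obs(); print(o['position'],Rn.from_quat(o['tool_rot']).as_matrix()[:,2],o['joint_velocities'],o['grip_width'],o['ft_force'])"
```

```text
[0.46823927 0.05948838 0.00606622] [ 0.060566   -0.00783654 -0.99813343] [-1.81717749e-04 -1.81598507e-03  7.81587048e-04 -1.33657027e-03
 -5.93880679e-04  5.81587562e-05] 0.05491071180202993 [ 0.54549346 -0.0914299  -0.70119773]
```

>>> play_rows(commands=[{"x": 0, "y": 0, "z": 0, "spin": 0}, {"x": 0, "y": 0, "z": 0, "spin": 0}, {"x": 0, "y": 0, "z": 0, "spin": 0}, {"x": 0, "y": 0, "z": 0, "spin": 0}])

```text
time: 5.05
position: [0.4682, 0.0595, 0.0061]
tool_rot: [0.819, 0.573, 0.023, 0.021]
ft_force: [0.8, 0.1, -0.3]
grip_width: 0.0424
```

>>> play_rows(commands=[{"x": 0, "y": 0, "z": -10, "spin": 0}, {"x": 0, "y": 0, "z": -20, "spin": 0}, {"x": 0, "y": 0, "z": -30, "spin": 0}, {"x": 0, "y": 0, "z": -20, "spin": 0}, {"x": 0, "y": 0, "z": -10, "spin": 0}, {"x": 0, "y": 0, "z": 0, "spin": 0}])

```text
time: 5.65
position: [0.4603, 0.0604, 0.1002]
tool_rot: [0.819, 0.573, 0.021, 0.019]
ft_force: [1.0, -0.4, -2.4]
grip_width: 0.0422
```

```bash
python3 -c "
from h import *
o=robot.get_obs(); print(o['position'],Rn.from_quat(o['tool_rot']).as_matrix()[:,2],o['joint_velocities'],o['grip_width'],o['ft_force'])"
```

```text
[0.46033405 0.06044996 0.10020286] [ 0.05582847 -0.00732996 -0.99841347] [-0.0010747  -0.00845126  0.00963816 -0.00012868  0.00240099 -0.00097283] 0.04221067645695201 [ 1.00300872 -0.43616805 -2.42991583]
```

Stone a is held at 42 mm. I'll carry it to the pad next to the drawer, at about (0.611, -0.169).

>>> play_rows(commands=[{"x": -15, "y": 20, "z": 0, "spin": 0}, {"x": -27, "y": 37, "z": 0, "spin": 0}, {"x": -27, "y": 37, "z": 0, "spin": 0}, {"x": -27, "y": 37, "z": 0, "spin": 0}, {"x": -27, "y": 37, "z": 0, "spin": 0}, {"x": -20, "y": 27, "z": 0, "spin": 0}, {"x": -10, "y": 14, "z": 0, "spin": 0}, {"x": 0, "y": 0, "z": 0, "spin": 0}])

```text
time: 6.45
position: [0.6025, -0.1613, 0.1041]
tool_rot: [0.819, 0.574, 0.017, 0.015]
ft_force: [-0.1, 0.3, -2.6]
grip_width: 0.0421
```

```bash
cat >> h.py <<'E'
def pads(zc=.015):
    ob=robot.get_obs()
    for n in ['scene','side','wrist']:
        if n=='wrist': ob=robot.get_obs()
        c=cams.camera(n)
        for o in nets.outline_of(c,'pad0'):
            if o['conf']>.5:
                v,u=np.nonzero(o['region']);p=[u.mean(),v.mean()]
                print(n,np.round(p),len(u),np.round(at(c,p,zc,ob)[:2],4))
def rel(x,y,z):
    ob=robot.get_obs(); R=Rn.from_quat(ob['tool_rot']).as_matrix()
    print('t',ob['time'],'pos',np.round(ob['position'],4),'tilt z',np.round(R[:,2],3),'yaw',np.round(np.degrees(np.arctan2(R[1,1],R[0,1])),1),'w',round(ob['grip_width'],4),'F',np.round(ob['ft_force'],1))
    print('tool shift to',(x,y,z),np.round(R.T@(np.array([x,y,z])-ob['position'])*1000,1))
E
python3 -c "
from h import *
rel(.611,-.169,.02)
c=cams.camera('wrist'); save(c['img'],'6a')"
```

```text
t 6.45 pos [ 0.6025 -0.1613  0.1041] tilt z [ 0.044 -0.005 -0.999] yaw -19.9 w 0.0421 F [-0.1  0.3 -2.6]
tool shift to (0.611, -0.169, 0.02) [-5.2  7.  84.5]
```

View pics/6a.png

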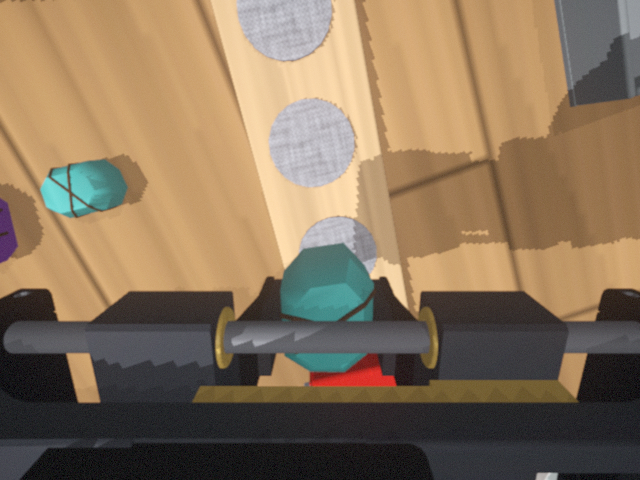

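>>> play_rows(commands=[{"x": -5, "y": 7, "z": 15, "spin": 0}, {"x": 0, "y": 0, "z": 25, "spin": 0}, {"x": 0, "y": 0, "z": 20, "spin": 0}, {"x": 0, "y": 0, "z": 10, "spin": 0}, {"x": 0, "y": 0, "z": 0, "spin": 0}])

```text
time: 7.0
position: [0.601, -0.1584, 0.0298]
tool_rot: [0.817, 0.576, 0.013, 0.007]
ft_force: [0.0, 0.8, -3.2]
grip_width: 0.0421
```

```bash
python3 -c "
from h import *
rel(.611,-.169,.021)
c=cams.camera('side'); save(c['img'],'7a',(230,80,490,280),3)
o=cams.camera('scene'); save(o['img'],'7b',(120,120,380,320),3)
"
```

```text
t 7.0 pos [ 0.601  -0.1584  0.0298] tilt z [ 0.03   0.004 -1.   ] yaw -19.7 w 0.0421 F [ 0.   0.8 -3.2]
tool shift to (0.611, -0.169, 0.021) [-6.7 12.7  9. ]
```

View pics/7a.png

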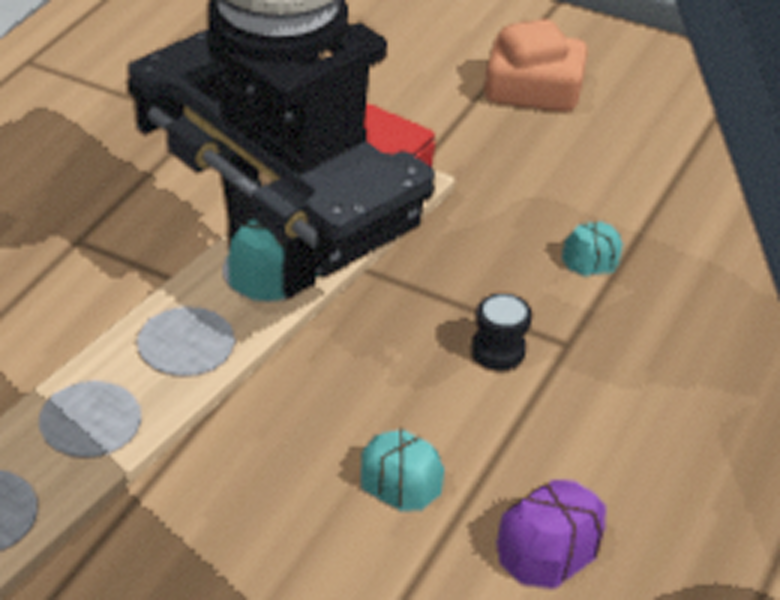

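View pics/7b.png

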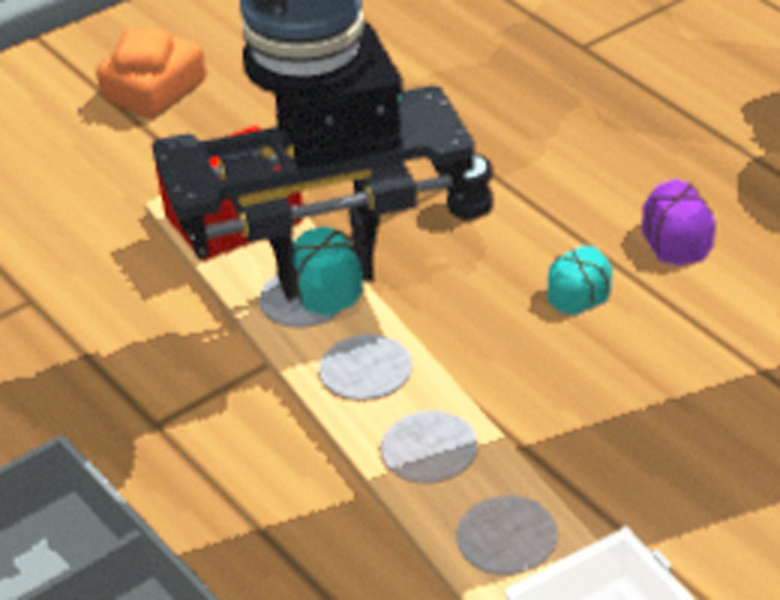

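>>> play_rows(commands=[{"x": -3, "y": 6, "z": 0, "spin": 0}, {"x": -4, "y": 7, "z": 0, "spin": 0}, {"x": 0, "y": 0, "z": 0, "spin": 0}])

```text
time: 7.4
position: [0.6151, -0.1714, 0.0348]
tool_rot: [0.817, 0.576, 0.016, 0.011]
ft_force: [0.8, -0.1, -2.3]
grip_width: 0.042
```

```bash
python3 -c "
from h import *
rel(.611,-.169,.021)
"
```

```text
t 7.4 pos [ 0.6151 -0.1714  0.0348] tilt z [ 0.038  0.    -0.999] yaw -19.6 w 0.042 F [ 0.8 -0.1 -2.3]
tool shift to (0.611, -0.169, 0.021) [ 0.7 -5.1 13.6]
```

>>> play_rows(commands=[{"x": 0, "y": -2, "z": 5, "spin": 0}, {"x": 0, "y": 0, "z": 5, "spin": 0}, {"x": 0, "y": 0, "z": 2, "spin": 0}, {"x": 0, "y": 0, "z": 0, "spin": 0}])

```text
time: 7.8
position: [0.6141, -0.1716, 0.0228]
tool_rot: [0.817, 0.576, 0.016, 0.012]
ft_force: [-0.7, 0.7, -1.8]
grip_width: 0.0425
```

```bash
python3 -c "
from h import *
rel(.611,-.169,.021)
"
```

```text
t 7.8 pos [ 0.6141 -0.1716  0.0228] tilt z [ 0.039 -0.    -0.999] yaw -19.7 w 0.0425 F [-0.7  0.7 -1.8]
tool shift to (0.611, -0.169, 0.021) [ 1.4 -3.8  1.7]
```

>>> play_rows(commands=[{"x": 1, "y": -3, "z": 1, "spin": 0}, {"x": 0, "y": 0, "z": 1.5, "spin": 0}, {"x": 0, "y": 0, "z": 0, "spin": 0}])

```text
time: 8.1
position: [0.6114, -0.1693, 0.0216]
tool_rot: [0.817, 0.576, 0.016, 0.012]
ft_force: [-0.4, 0.6, -1.9]
grip_width: 0.0423
```

>>> play_rows(commands=[{"x": 0, "y": 0, "z": 0, "spin": 0}, {"x": 0, "y": 0, "z": 0, "spin": 0}, {"x": 0, "y": 0, "z": 0, "spin": 0}, {"x": 0, "y": 0, "z": 0, "spin": 0}], grip=0.8)

```text
time: 8.5
position: [0.6118, -0.1692, 0.0222]
tool_rot: [0.817, 0.576, 0.016, 0.012]
ft_force: [-0.1, -0.8, 0.5]
grip_width: 0.0653
```

```bash
python3 -c "
from h import *
rel(.611,-.169,.021)
"
```

```text
t 8.5 pos [ 0.6118 -0.1692  0.0222] tilt z [ 0.041 -0.001 -0.999] yaw -19.6 w 0.0653 F [-0.1 -0.8  0.5]
tool shift to (0.611, -0.169, 0.021) [-0.1 -0.9  1.2]
```

>>> play_rows(commands=[{"x": 0, "y": 0, "z": -15, "spin": 0}, {"x": 0, "y": 0, "z": -30, "spin": 0}, {"x": 0, "y": 0, "z": -35, "spin": 0}, {"x": 9, "y": -34, "z": -15, "spin": 0}, {"x": 10, "y": -36, "z": 0, "spin": 0}, {"x": 10, "y": -36, "z": 0, "spin": 0}, {"x": 10, "y": -36, "z": 0, "spin": 0}, {"x": 10, "y": -36, "z": 0, "spin": 0}], grip=1)

```text
time: 9.3
position: [0.461, -0.0657, 0.1211]
tool_rot: [0.818, 0.575, 0.022, 0.021]
ft_force: [0.5, -0.5, -0.2]
grip_width: 0.0868
```

>>> play_rows(commands=[{"x": 0, "y": 0, "z": 0, "spin": 0.14}, {"x": 0, "y": 0, "z": 0, "spin": 0.14}, {"x": 0, "y": 0, "z": 0, "spin": 0.14}, {"x": 0, "y": 0, "z": 0, "spin": 0.14}, {"x": 0, "y": 0, "z": 0, "spin": 0.14}, {"x": 0, "y": 0, "z": 0, "spin": 0.14}, {"x": 0, "y": 0, "z": 0, "spin": 0.14}, {"x": 0, "y": 0, "z": 0, "spin": 0.14}])

```text
time: 10.1
position: [0.4549, -0.0613, 0.1292]
tool_rot: [0.999, 0.032, 0.031, 0.006]
ft_force: [-0.6, 0.6, 0.0]
grip_width: 0.0871
```

```bash
python3 -c "
from h import *
rel(.459,-.062,.1)
print(robot.get_obs()['q'])
look('8b',.015,[.459,-.061])
c=cams.camera('side'); save(c['img'],'8a',(230,80,490,280),3)
"
```

```text
t 10.1 pos [ 0.4549 -0.0613  0.1292] tilt z [ 0.062 -0.01  -0.998] yaw -86.4 w 0.0871 F [-0.6  0.6  0. ]
tool shift to (0.459, -0.062, 0.1) [ 2.2  0.6 29.4]
[-0.3876796   0.44739799  1.9776879   0.0229274   0.65523934  1.10220069]
t 10.1 tcp [ 0.4549 -0.0613  0.1292] jaw yaw -86.4
px [327. 237.] P [ 0.4593 -0.063   0.015 ] minrect [458.9 -62.9] [32.8 46.4] long axis yaw -7.1
tool shift [3.9 1.9 0.3]
```

View pics/8a.png

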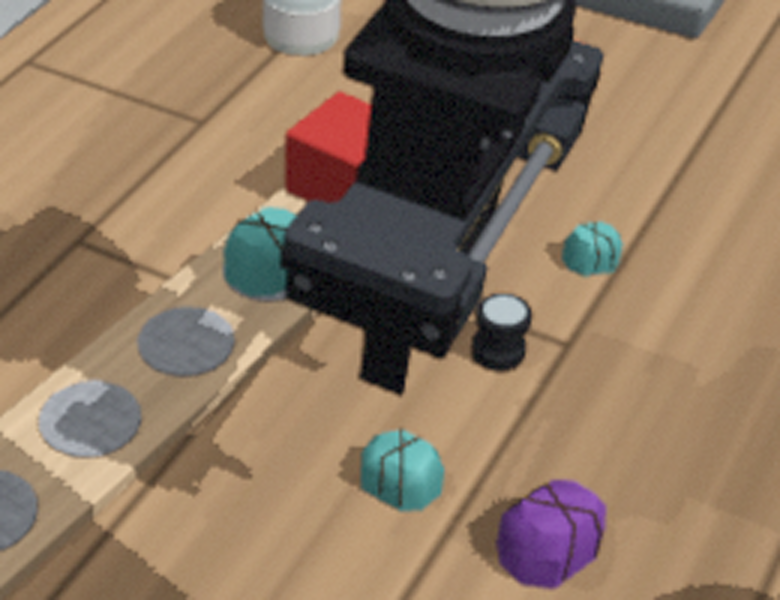

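View pics/8b.png

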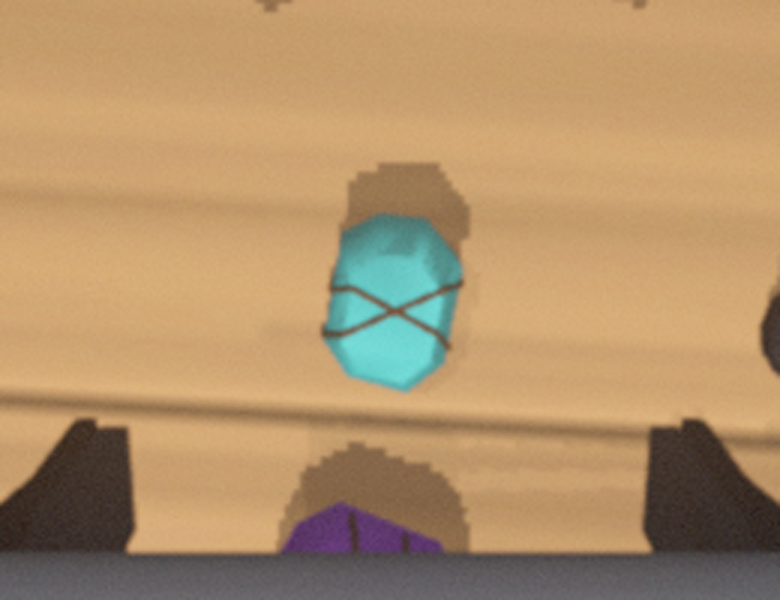

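Stone b measures 46x33 mm, which matches 46x34. I'll align to it and descend.

>>> play_rows(commands=[{"x": 0, "y": 1, "z": 20, "spin": 0.09}, {"x": 0, "y": 0, "z": 30, "spin": 0.09}, {"x": 0, "y": 0, "z": 25, "spin": 0}, {"x": 0, "y": 0, "z": 10, "spin": 0}, {"x": 0, "y": 0, "z": 0, "spin": 0}])

```text
time: 10.7
position: [0.4647, -0.0649, 0.046]
tool_rot: [0.998, -0.051, 0.037, 0.005]
ft_force: [0.3, 0.2, 0.6]
grip_width: 0.0869
```

```bash
python3 -c "
from h import *
rel(.459,-.063,.005)
"
```

```text
t 10.7 pos [ 0.4647 -0.0649  0.046 ] tilt z [ 0.072 -0.014 -0.997] yaw -95.8 w 0.0869 F [0.3 0.2 0.6]
tool shift to (0.459, -0.063, 0.005) [-8.9 -1.6 40.5]
```

>>> play_rows(commands=[{"x": -5, "y": -1, "z": 12, "spin": 0}, {"x": -3, "y": 0, "z": 15, "spin": 0}, {"x": 0, "y": 0, "z": 9, "spin": 0}, {"x": 0, "y": 0, "z": 3, "spin": 0}, {"x": 0, "y": 0, "z": 0, "spin": 0}])

```text
time: 11.2
position: [0.4632, -0.0649, 0.0096]
tool_rot: [0.998, -0.047, 0.041, 0.007]
ft_force: [-0.6, -0.6, 0.3]
grip_width: 0.0872
```

```bash
python3 -c "
from h import *
rel(.459,-.063,.005)
"
```

```text
t 11.2 pos [ 0.4632 -0.0649  0.0096] tilt z [ 0.08  -0.018 -0.997] yaw -95.5 w 0.0872 F [-0.6 -0.6  0.3]
tool shift to (0.459, -0.063, 0.005) [-4.7 -1.5  4.2]
```

>>> play_rows(commands=[{"x": -3, "y": -1, "z": 3, "spin": 0}, {"x": 0, "y": 0, "z": 2, "spin": 0}, {"x": 0, "y": 0, "z": 0, "spin": 0}])

```text
time: 11.5
position: [0.4617, -0.0639, 0.0055]
tool_rot: [0.998, -0.047, 0.042, 0.007]
ft_force: [-0.1, 0.1, -0.3]
grip_width: 0.087
```

>>> play_rows(commands=[{"x": 0, "y": 0, "z": 0, "spin": 0}, {"x": 0, "y": 0, "z": 0, "spin": 0}, {"x": 0, "y": 0, "z": 0, "spin": 0}, {"x": 0, "y": 0, "z": 0, "spin": 0}, {"x": 0, "y": 0, "z": 0, "spin": 0}, {"x": 0, "y": 0, "z": 0, "spin": 0}, {"x": 0, "y": 0, "z": 0, "spin": 0}, {"x": 0, "y": 0, "z": 0, "spin": 0}], grip=0)

```text
time: 12.3
position: [0.4621, -0.0641, 0.006]
tool_rot: [0.998, -0.047, 0.042, 0.008]
ft_force: [-1.0, 0.1, -0.3]
grip_width: 0.0334
```

>>> play_rows(commands=[{"x": 0, "y": 0, "z": 0, "spin": 0}, {"x": 0, "y": 0, "z": 0, "spin": 0}])

```text
time: 12.5
position: [0.4621, -0.0641, 0.006]
tool_rot: [0.998, -0.047, 0.042, 0.008]
ft_force: [-0.5, 0.6, -0.5]
grip_width: 0.0341
```

>>> play_rows(commands=[{"x": 0, "y": 0, "z": -10, "spin": 0}, {"x": 0, "y": 0, "z": -25, "spin": 0}, {"x": 0, "y": 0, "z": -25, "spin": -0.14}, {"x": 0, "y": 0, "z": -15, "spin": -0.14}, {"x": 0, "y": 0, "z": 0, "spin": -0.14}, {"x": 0, "y": 0, "z": 0, "spin": -0.14}, {"x": 0, "y": 0, "z": 0, "spin": -0.14}, {"x": 0, "y": 0, "z": 0, "spin": -0.14}])

```text
time: 13.3
position: [0.4535, -0.0619, 0.0873]
tool_rot: [0.924, 0.38, 0.035, 0.025]
ft_force: [0.4, 0.6, -0.3]
grip_width: 0.0338
```

>>> play_rows(commands=[{"x": 0, "y": 0, "z": 0, "spin": -0.14}, {"x": 0, "y": 0, "z": 0, "spin": -0.14}, {"x": 0, "y": 0, "z": 0, "spin": -0.14}, {"x": 0, "y": 0, "z": 0, "spin": -0.14}, {"x": 0, "y": 0, "z": 0, "spin": 0}])

```text
time: 13.8
position: [0.4515, -0.0611, 0.0901]
tool_rot: [0.776, 0.63, 0.026, 0.033]
ft_force: [-0.2, 0.5, -0.9]
grip_width: 0.0339
```

```bash
python3 -c "
from h import *
rel(.6205,-.086,.08)
"
```

```text
t 13.8 pos [ 0.4515 -0.0611  0.0901] tilt z [ 0.083 -0.019 -0.996] yaw -11.9 w 0.0339 F [-0.2  0.5 -0.9]
tool shift to (0.6205, -0.086, 0.08) [ 10.3 169.   24.5]
```

>>> play_rows(commands=[{"x": 2, "y": 20, "z": 1, "spin": 0}, {"x": 2, "y": 35, "z": 2, "spin": 0}, {"x": 2, "y": 40, "z": 2, "spin": 0}, {"x": 2, "y": 40, "z": 2, "spin": 0}, {"x": 2, "y": 20, "z": 2, "spin": 0}, {"x": 0, "y": 8, "z": 0, "spin": 0}, {"x": 0, "y": 0, "z": 0, "spin": 0}])

```text
time: 14.5
position: [0.6129, -0.0845, 0.0953]
tool_rot: [0.783, 0.621, 0.024, 0.03]
ft_force: [1.0, 0.7, -0.8]
grip_width: 0.0338
```

```bash
python3 -c "
from h import *
rel(.6205,-.086,.021)
pads()
o=robot.get_obs()
c=cams.camera('wrist'); save(c['img'],'9')
for p,s,l in turq(c['img']): print(np.round(p),s[2:],at(c,p,.033,o))
"
```

```text
t 14.5 pos [ 0.6129 -0.0845  0.0953] tilt z [ 0.075 -0.016 -0.997] yaw -13.1 w 0.0338 F [ 1.   0.7 -0.8]
tool shift to (0.6205, -0.086, 0.021) [ 0.2  2.  74.7]
scene [263. 269.] 610 [ 0.635 -0.004]
scene [289. 298.] 712 [0.6455 0.0831]
scene [241. 242.] 535 [ 0.6231 -0.0869]
scene [210. 222.] 41 [ 0.6351 -0.1759]
side [291. 194.] 595 [ 0.6206 -0.0856]
side [223. 251.] 848 [0.6438 0.0844]
side [259. 220.] 688 [ 0.6337 -0.0021]
wrist [337. 240.] 3273 [ 0.6239 -0.0803]
wrist [326. 130.] 6622 [ 0.6333 -0.0051]
wrist [310.  14.] 2403 [0.6389 0.0622]
[328. 293.] [  73   63 3530] [ 0.60947825 -0.11140357  0.033     ]
[343. 369.] [  57   33 1709] [ 0.60647285 -0.17491057  0.033     ]
```

View pics/9.png

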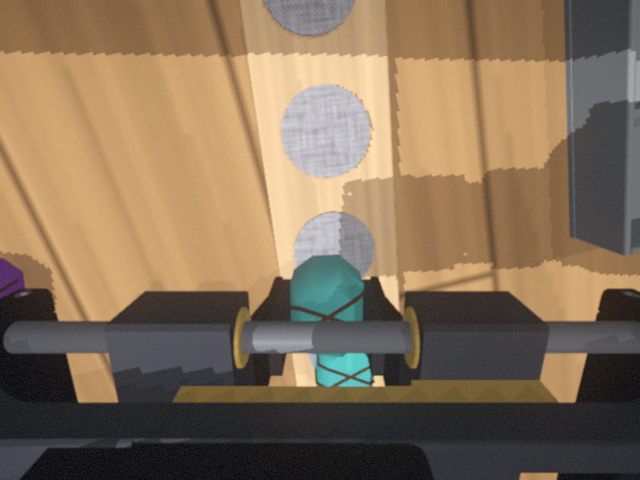

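>>> play_rows(commands=[{"x": 1, "y": 3, "z": 15, "spin": 0}, {"x": 1, "y": 0, "z": 25, "spin": 0}, {"x": 0, "y": 0, "z": 15, "spin": 0}, {"x": 0, "y": 0, "z": 5, "spin": 0}, {"x": 0, "y": 0, "z": 0, "spin": 0}])

```text
time: 15.35
position: [0.6186, -0.0837, 0.0315]
tool_rot: [0.783, 0.621, 0.024, 0.029]
ft_force: [-0.4, -0.7, -1.2]
grip_width: 0.0337
```

```bash
python3 -c "
from h import *
rel(.6215,-.084,.021)
"
```

```text
t 15.35 pos [ 0.6186 -0.0837  0.0315] tilt z [ 0.072 -0.015 -0.997] yaw -13.1 w 0.0337 F [-0.4 -0.7 -1.2]
tool shift to (0.6215, -0.084, 0.021) [ 0.3  2.1 10.6]
```

>>> play_rows(commands=[{"x": 0, "y": 2, "z": 5, "spin": 0}, {"x": 0, "y": 0, "z": 4, "spin": 0}, {"x": 0, "y": 0, "z": 2, "spin": 0}, {"x": 0, "y": 0, "z": 0, "spin": 0}])

```text
time: 15.75
position: [0.6226, -0.0849, 0.0229]
tool_rot: [0.783, 0.621, 0.024, 0.03]
ft_force: [-0.2, -0.3, -0.6]
grip_width: 0.0333
```

```bash
python3 -c "
from h import *
rel(.6215,-.084,.021)
c=cams.camera('side'); save(c['img'],'10a',(230,80,490,280),3)
"
```

```text
t 15.75 pos [ 0.6226 -0.0849  0.0229] tilt z [ 0.075 -0.017 -0.997] yaw -13.1 w 0.0333 F [-0.2 -0.3 -0.6]
tool shift to (0.6215, -0.084, 0.021) [ 0.6 -1.4  1.8]
```

View pics/10a.png

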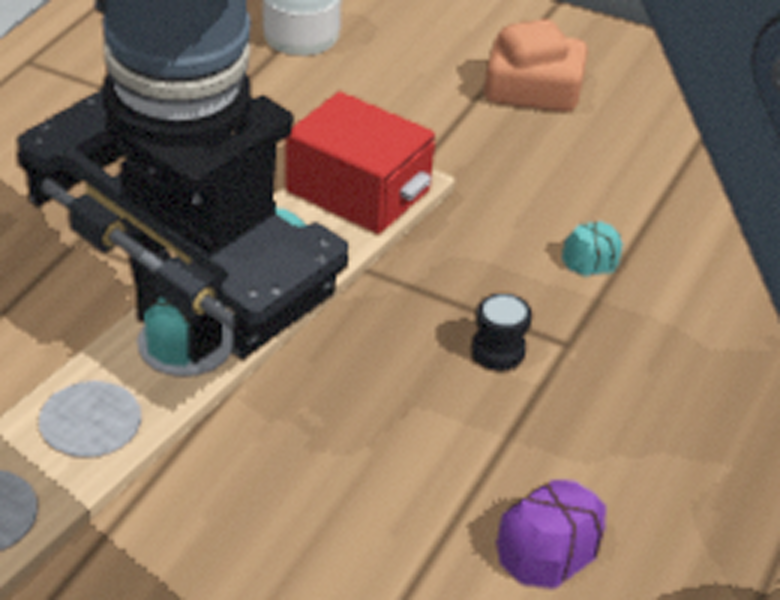

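>>> play_rows(commands=[{"x": 0, "y": -1, "z": 1.5, "spin": 0}, {"x": 0, "y": 0, "z": 1, "spin": 0}, {"x": 0, "y": 0, "z": 0, "spin": 0}])

```text
time: 16.1
position: [0.623, -0.0851, 0.0227]
tool_rot: [0.783, 0.621, 0.025, 0.031]
ft_force: [-1.1, 0.8, -0.4]
grip_width: 0.0341
```

>>> play_rows(commands=[{"x": 0, "y": 0, "z": 0, "spin": 0}, {"x": 0, "y": 0, "z": 0, "spin": 0}, {"x": 0, "y": 0, "z": 0, "spin": 0}, {"x": 0, "y": 0, "z": 0, "spin": 0}], grip=0.65)

```text
time: 16.5
position: [0.6237, -0.0853, 0.0226]
tool_rot: [0.783, 0.621, 0.026, 0.032]
ft_force: [0.4, 0.3, -0.2]
grip_width: 0.0541
```

>>> play_rows(commands=[{"x": 0, "y": 0, "z": -15, "spin": 0}, {"x": 0, "y": 0, "z": -30, "spin": 0}, {"x": 0, "y": 0, "z": -30, "spin": 0}, {"x": 0, "y": 0, "z": -30, "spin": 0}, {"x": 0, "y": 0, "z": -20, "spin": 0}], grip=1)

```text
time: 17.0
position: [0.6112, -0.0824, 0.1507]
tool_rot: [0.783, 0.621, 0.024, 0.029]
ft_force: [-0.4, 0.2, 0.7]
grip_width: 0.0845
```

```bash
python3 -c "
from h import *
rel(.44,-.26,.13)
o=robot.get_obs(); print(o['q'])
c=cams.camera('wrist'); save(c['img'],'11')
for p,s,l in turq(c['img']): print(np.round(p),s[2:],at(c,p,.033,o))
"
```

```text
t 17.0 pos [ 0.6112 -0.0824  0.1507] tilt z [ 0.073 -0.016 -0.997] yaw -13.1 w 0.0845 F [-0.4  0.2  0.7]
tool shift to (0.44, -0.26, 0.13) [-211.8 -127.6   11. ]
[-0.31882851  0.57649585  1.58106275  0.00970425  0.90967211 -0.09554323]
[328. 237.] [  38   50 1557] [ 0.61961773 -0.08647336  0.033     ]
[333. 311.] [ 43  26 673] [ 0.60807914 -0.15443646  0.033     ]
[336. 354.] [25  5 91] [ 0.60158938 -0.19845348  0.033     ]
```

View pics/11.png

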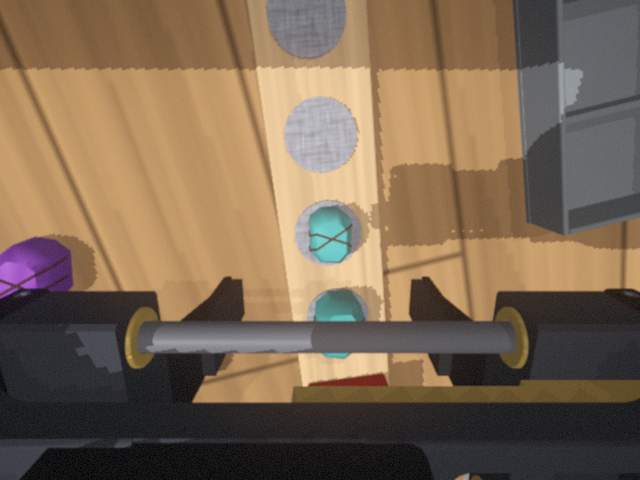

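>>> play_rows(commands=[{"x": -18, "y": -10, "z": 0, "spin": 0}, {"x": -38, "y": -20, "z": 0, "spin": 0}, {"x": -40, "y": -22, "z": 0, "spin": 0}, {"x": -40, "y": -22, "z": 0, "spin": 0}, {"x": -40, "y": -22, "z": 0, "spin": 0}, {"x": -30, "y": -18, "z": 0, "spin": 0}, {"x": -14, "y": -8, "z": 0, "spin": 0}, {"x": 0, "y": 0, "z": 0, "spin": 0}])

```text
time: 17.85
position: [0.4435, -0.2766, 0.1513]
tool_rot: [0.781, 0.623, 0.029, 0.04]
ft_force: [-0.0, -0.1, 0.7]
grip_width: 0.0869
```

```bash
python3 -c "
from h import *
rel(.4385,-.291,.1)
look('12',.0125,[.439,-.291])
"
```

```text
t 17.85 pos [ 0.4435 -0.2766  0.1513] tilt z [ 0.095 -0.026 -0.995] yaw -12.8 w 0.0869 F [-0.  -0.1  0.7]
tool shift to (0.4385, -0.291, 0.1) [-15.   -6.7  51. ]
t 17.85 tcp [ 0.4435 -0.2766  0.1513] jaw yaw -12.8
px [311. 252.] P [ 0.4375 -0.2979  0.0125] minrect [ 437.5 -298.2] [34.9 28.3] long axis yaw 41.5
tool shift [-22.4  -1.   -0. ]
```

View pics/12.png

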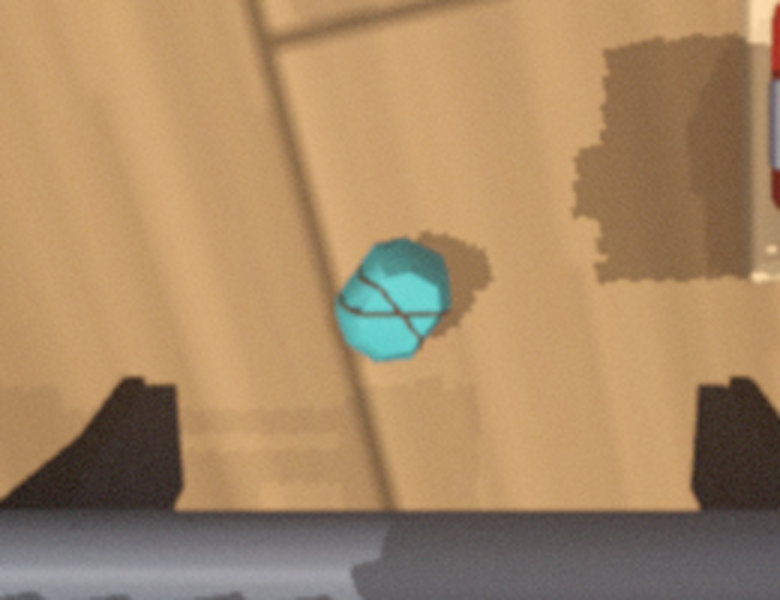

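Stone c measures 35x28 mm, which matches 36x27. I'll use fewer, larger rows, because the small tool tilt seems to build up with each row.

>>> play_rows(commands=[{"x": -19, "y": -10, "z": 15, "spin": 0.15}, {"x": 0, "y": 0, "z": 30, "spin": 0.15}, {"x": 0, "y": 0, "z": 30, "spin": 0.15}, {"x": 0, "y": 0, "z": 10, "spin": 0.15}, {"x": 0, "y": 0, "z": 0, "spin": 0}])

```text
time: 18.4
position: [0.4444, -0.2927, 0.0662]
tool_rot: [0.93, 0.364, 0.042, 0.032]
ft_force: [0.1, 0.4, 0.7]
grip_width: 0.0873
```

```bash
python3 -c "
from h import *
rel(.438,-.295,.005)
look('13',.0125,[.439,-.291])
c=cams.camera('side')
for p,s,l in turq(c['img']):print(p,s[2:],at(c,p,.0125)[:2])
"
```

```text
t 18.4 pos [ 0.4444 -0.2927  0.0662] tilt z [ 0.102 -0.03  -0.994] yaw -47.4 w 0.0873 F [0.1 0.4 0.7]
tool shift to (0.438, -0.295, 0.005) [-9.6 -8.2 60.2]
t 18.4 tcp [ 0.4444 -0.2927  0.0662] jaw yaw -47.4
px [320. 276.] P [ 0.4385 -0.2979  0.0125] minrect [ 438.5 -298.3] [38.3 25.8] long axis yaw 41.7
tool shift [-8.2  0.1 -0.4]
[319.09399076 163.81972265] [ 29  28 649] [ 0.62073425 -0.18599578]
[427.12601626 162.62195122] [ 19  16 246] [ 0.43912485 -0.29434787]
[289.67865169 188.5505618 ] [ 22  26 445] [ 0.63214    -0.09774731]
[278.10416667 343.62916667] [ 15  20 240] [0.47211869 0.17759328]
```

View pics/13.png

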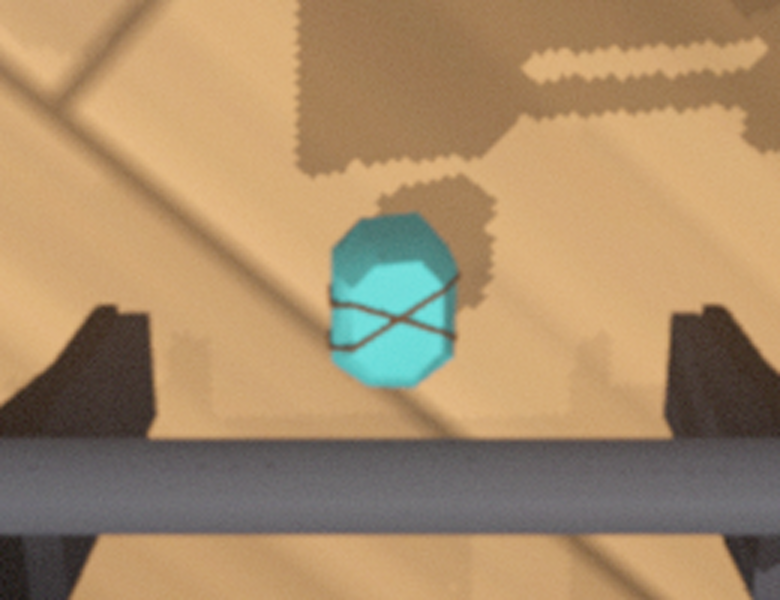

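>>> play_rows(commands=[{"x": -10, "y": -6, "z": 20, "spin": 0}, {"x": 0, "y": 0, "z": 30, "spin": 0}, {"x": 0, "y": 0, "z": 7, "spin": 0}, {"x": 0, "y": 0, "z": 0, "spin": 0}])

```text
time: 18.9
position: [0.4438, -0.2989, 0.0134]
tool_rot: [0.926, 0.372, 0.044, 0.039]
ft_force: [0.6, 0.5, 0.6]
grip_width: 0.087
```

```bash
python3 -c "
from h import *
rel(.438,-.297,.005)
c=cams.camera('wrist'); save(c['img'],'14')
"
```

```text
t 18.9 pos [ 0.4438 -0.2989  0.0134] tilt z [ 0.111 -0.039 -0.993] yaw -46.4 w 0.087 F [0.6 0.5 0.6]
tool shift to (0.438, -0.297, 0.005) [-3.3 -6.2  7.6]
```

View pics/14.png

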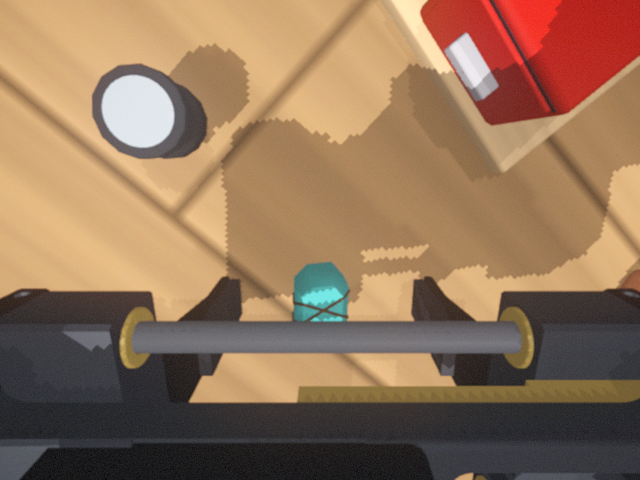

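>>> play_rows(commands=[{"x": -1, "y": -4, "z": 7.5, "spin": 0}, {"x": 0, "y": 0, "z": 0, "spin": 0}, {"x": 0, "y": 0, "z": 0, "spin": 0}])

```text
time: 19.25
position: [0.4425, -0.2979, 0.0084]
tool_rot: [0.926, 0.373, 0.045, 0.042]
ft_force: [-0.2, -0.5, 0.5]
grip_width: 0.0866
```

>>> play_rows(commands=[{"x": 0, "y": 0, "z": 0, "spin": 0}, {"x": 0, "y": 0, "z": 0, "spin": 0}, {"x": 0, "y": 0, "z": 0, "spin": 0}, {"x": 0, "y": 0, "z": 0, "spin": 0}, {"x": 0, "y": 0, "z": 0, "spin": 0}, {"x": 0, "y": 0, "z": 0, "spin": 0}, {"x": 0, "y": 0, "z": 0, "spin": 0}, {"x": 0, "y": 0, "z": 0, "spin": 0}], grip=0)

```text
time: 20.05
position: [0.4429, -0.2985, 0.0096]
tool_rot: [0.926, 0.373, 0.046, 0.042]
ft_force: [-0.5, -0.3, 0.3]
grip_width: 0.0308
```

>>> play_rows(commands=[{"x": 0, "y": 0, "z": 0, "spin": 0}, {"x": 0, "y": 0, "z": 0, "spin": 0}, {"x": 0, "y": 0, "z": 0, "spin": 0}])

```text
time: 20.35
position: [0.4429, -0.2984, 0.0096]
tool_rot: [0.926, 0.373, 0.046, 0.042]
ft_force: [-0.7, -0.6, 0.1]
grip_width: 0.027
```

>>> play_rows(commands=[{"x": 0, "y": 0, "z": -20, "spin": 0}, {"x": 0, "y": 0, "z": -40, "spin": -0.1}, {"x": 0, "y": 0, "z": -35, "spin": -0.15}, {"x": 0, "y": 0, "z": -5, "spin": -0.15}, {"x": 0, "y": 0, "z": 0, "spin": -0.15}, {"x": 0, "y": 0, "z": 0, "spin": 0}])

```text
time: 20.95
position: [0.4302, -0.2934, 0.1117]
tool_rot: [0.788, 0.613, 0.032, 0.052]
ft_force: [0.2, -0.4, -1.0]
grip_width: 0.0269
```

```bash
python3 -c "
from h import *
rel(.6345,-.004,.1)
c=cams.camera('wrist'); save(c['img'],'15')
"
```

```text
t 20.95 pos [ 0.4302 -0.2934  0.1117] tilt z [ 0.114 -0.043 -0.993] yaw -14.2 w 0.0269 F [ 0.2 -0.4 -1. ]
tool shift to (0.6345, -0.004, 0.1) [331.  124.7  22.5]
```

View pics/15.png

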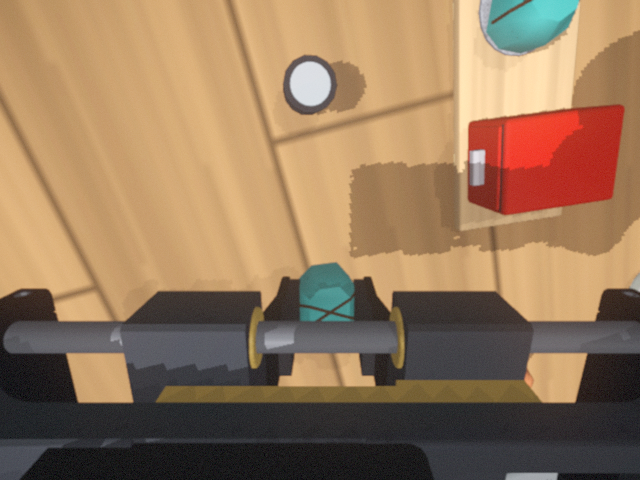

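>>> play_rows(commands=[{"x": 22, "y": 8, "z": 0, "spin": 0}, {"x": 45, "y": 17, "z": 2, "spin": 0}, {"x": 45, "y": 17, "z": 2, "spin": 0}, {"x": 45, "y": 17, "z": 2, "spin": 0}, {"x": 45, "y": 17, "z": 2, "spin": 0}, {"x": 45, "y": 17, "z": 2, "spin": 0}, {"x": 40, "y": 16, "z": 2, "spin": 0}, {"x": 20, "y": 8, "z": 0, "spin": 0}])

```text
time: 21.8
position: [0.6296, -0.0222, 0.1046]
tool_rot: [0.8, 0.597, 0.031, 0.049]
ft_force: [0.9, -0.2, -1.3]
grip_width: 0.0267
```

```bash
python3 -c "
from h import *
rel(.6345,-.004,.024)
"
```

```text
t 21.8 pos [ 0.6296 -0.0222  0.1046] tilt z [ 0.108 -0.042 -0.993] yaw -16.5 w 0.0267 F [ 0.9 -0.2 -1.3]
tool shift to (0.6345, -0.004, 0.024) [19.6 -9.8 79.8]
```

>>> play_rows(commands=[{"x": 20, "y": -8, "z": 20, "spin": 0}, {"x": 1, "y": -1, "z": 30, "spin": 0}, {"x": 0, "y": 0, "z": 15, "spin": 0}, {"x": 0, "y": 0, "z": 0, "spin": 0}])

```text
time: 22.2
position: [0.6368, 0.0036, 0.0348]
tool_rot: [0.801, 0.595, 0.032, 0.049]
ft_force: [-0.9, -0.2, -0.9]
grip_width: 0.0268
```

```bash
python3 -c "
from h import *
rel(.635,-.001,.0245)
o=robot.get_obs()
c=cams.camera('wrist'); save(c['img'],'16')
"
```

```text
t 22.2 pos [0.6368 0.0036 0.0348] tilt z [ 0.109 -0.041 -0.993] yaw -16.8 w 0.0268 F [-0.9 -0.2 -0.9]
tool shift to (0.635, -0.001, 0.0245) [-4.9 -1.6 10.2]
```

View pics/16.png

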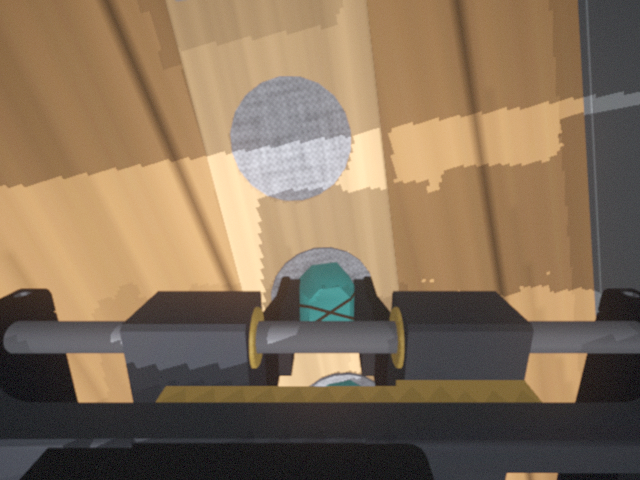

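>>> play_rows(commands=[{"x": -4, "y": -1, "z": 7, "spin": 0}, {"x": 0, "y": 0, "z": 4, "spin": 0}, {"x": 0, "y": 0, "z": 0, "spin": 0}])

```text
time: 22.55
position: [0.6372, -0.0029, 0.026]
tool_rot: [0.803, 0.593, 0.033, 0.05]
ft_force: [0.2, -0.0, -1.1]
grip_width: 0.0268
```

```bash
python3 -c "
from h import *
rel(.635,-.001,.0245)
"
```

```text
t 22.55 pos [ 0.6372 -0.0029  0.026 ] tilt z [ 0.113 -0.042 -0.993] yaw -17.0 w 0.0268 F [ 0.2 -0.  -1.1]
tool shift to (0.635, -0.001, 0.0245) [ 1.2 -2.8  1.2]
```

>>> play_rows(commands=[{"x": 1, "y": -2, "z": 2.5, "spin": 0}, {"x": 0, "y": 0, "z": 0, "spin": 0}])

```text
time: 22.75
position: [0.6377, -0.0034, 0.0257]
tool_rot: [0.803, 0.593, 0.034, 0.053]
ft_force: [-0.3, 0.7, -0.7]
grip_width: 0.0268
```

>>> play_rows(commands=[{"x": 0, "y": 0, "z": 0, "spin": 0}, {"x": 0, "y": 0, "z": 0, "spin": 0}, {"x": 0, "y": 0, "z": 0, "spin": 0}, {"x": 0, "y": 0, "z": 0, "spin": 0}], grip=0.6)

```text
time: 23.15
position: [0.6383, -0.0035, 0.027]
tool_rot: [0.803, 0.593, 0.035, 0.054]
ft_force: [0.4, -0.5, -0.4]
grip_width: 0.049
```

>>> play_rows(commands=[{"x": 0, "y": 0, "z": -20, "spin": 0}, {"x": 0, "y": 0, "z": -45, "spin": 0}, {"x": 0, "y": 0, "z": -45, "spin": 0}, {"x": 0, "y": 0, "z": -15, "spin": 0}, {"x": 0, "y": 0, "z": 0, "spin": 0}], grip=1)

```text
time: 23.65
position: [0.6219, 0.0028, 0.1528]
tool_rot: [0.803, 0.593, 0.034, 0.052]
ft_force: [-0.1, -0.0, -0.2]
grip_width: 0.083
```

```bash
python3 -c "
from h import *
rel(.472,.17,.14)
o=robot.get_obs()
c=cams.camera('wrist'); save(c['img'],'17')
for p,s,l in turq(c['img']): print(np.round(p),s[2:],at(c,p,.03,o))
"
```

```text
t 23.65 pos [0.6219 0.0028 0.1528] tilt z [ 0.115 -0.043 -0.992] yaw -17.1 w 0.083 F [-0.1 -0.  -0.2]
tool shift to (0.472, 0.17, 0.14) [ 115.7 -192.5  -11.8]
[43. 75.] [  51   38 1258] [0.48364364 0.1678066  0.03      ]
[328. 239.] [ 30  32 782] [ 0.63470293 -0.00756668  0.03      ]
[334. 312.] [ 33  22 516] [ 0.61983373 -0.07627264  0.03      ]
[351. 375.] [ 44  25 833] [ 0.6151397  -0.14774344  0.03      ]
```

View pics/17.png

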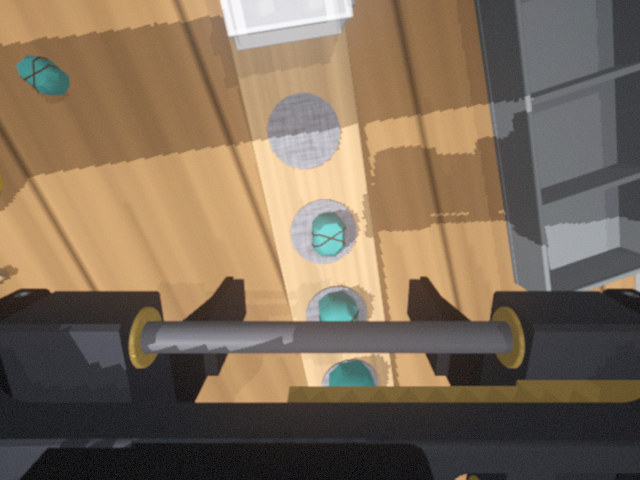

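>>> play_rows(commands=[{"x": 15, "y": -25, "z": 0, "spin": 0}, {"x": 24, "y": -40, "z": 0, "spin": 0}, {"x": 24, "y": -40, "z": 0, "spin": 0}, {"x": 24, "y": -40, "z": 0, "spin": 0}, {"x": 18, "y": -30, "z": 0, "spin": 0}, {"x": 6, "y": -10, "z": 0, "spin": -0.15}, {"x": 0, "y": 0, "z": 0, "spin": -0.15}, {"x": 0, "y": 0, "z": 0, "spin": -0.15}])

```text
time: 24.5
position: [0.4679, 0.1662, 0.1154]
tool_rot: [0.652, 0.756, 0.014, 0.052]
ft_force: [-0.5, -0.3, 0.2]
grip_width: 0.0871
```

>>> play_rows(commands=[{"x": 0, "y": 0, "z": 20, "spin": -0.12}, {"x": 0, "y": 0, "z": 0, "spin": 0}])

```text
time: 24.7
position: [0.4676, 0.1656, 0.0925]
tool_rot: [0.603, 0.796, 0.009, 0.051]
ft_force: [-1.7, -0.3, 0.1]
grip_width: 0.087
```

```bash
python3 -c "
from h import *
c=cams.camera('side'); print(at(c,(246,383),.01)); 
for p,s,l in turq(c['img']):print(p,s[2:],at(c,p,.01)[:2])
rel(.473,.176,.006)
look('18',.01,[.473,.176])
"
```

```text
[0.47756024 0.2463255  0.01      ]
[278.21399177 343.72839506] [ 15  21 243] [0.47280688 0.17665336]
t 24.75 pos [0.4683 0.1657 0.0934] tilt z [ 0.093 -0.047 -0.995] yaw 15.8 w 0.0873 F [-0.6  1.3 -0.4]
tool shift to (0.473, 0.176, 0.006) [14.7  0.5 86.9]
t 24.75 tcp [0.4683 0.1657 0.0934] jaw yaw 15.8
px [327. 229.] P [0.4718 0.1757 0.01  ] minrect [472.  175.5] [18.6 28.9] long axis yaw -61.6
tool shift [ 8.4  6.2 -0.1]
```

View pics/18.png

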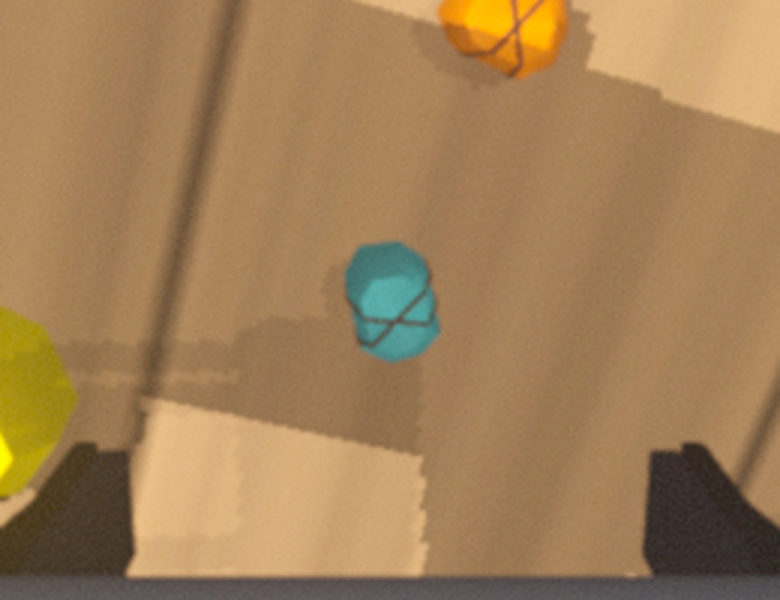

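Stone d measures 29x19 mm, which matches 27x20. The yellow look-alike is close on the left, so I'll narrow the opening before descending.

>>> play_rows(commands=[{"x": 13, "y": 0, "z": 10, "spin": -0.11}, {"x": 0, "y": 0, "z": 20, "spin": -0.11}, {"x": 0, "y": 0, "z": 0, "spin": 0}, {"x": 0, "y": 0, "z": 0, "spin": 0}], grip=0.58)

```text
time: 25.2
position: [0.4703, 0.1772, 0.0642]
tool_rot: [0.514, 0.856, 0.006, 0.054]
ft_force: [-0.1, -0.7, 0.2]
grip_width: 0.0628
```

```bash
python3 -c "
from h import *
rel(.4725,.176,.006)
look('19',.01,[.473,.176])
"
```

```text
t 25.2 pos [0.4703 0.1772 0.0642] tilt z [ 0.098 -0.046 -0.994] yaw 28.1 w 0.0628 F [-0.1 -0.7  0.2]
tool shift to (0.4725, 0.176, 0.006) [ 3.  -2.4 58.2]
t 25.2 tcp [0.4703 0.1772 0.0642] jaw yaw 28.1
px [323. 257.] P [0.4715 0.1761 0.01  ] minrect [471.5 175.8] [18.5 30.8] long axis yaw -61.2
tool shift [-1.8  0.4  0.2]
```

View pics/19.png

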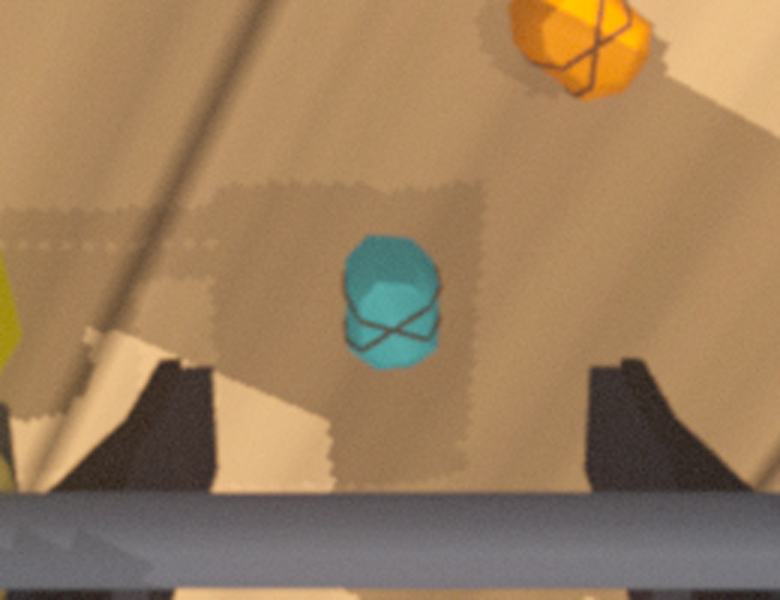

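>>> play_rows(commands=[{"x": 3, "y": -3, "z": 20, "spin": 0}, {"x": 0, "y": 0, "z": 25, "spin": 0}, {"x": 0, "y": 0, "z": 6, "spin": 0}, {"x": 0, "y": 0, "z": 0, "spin": 0}])

```text
time: 25.65
position: [0.475, 0.1763, 0.0164]
tool_rot: [0.518, 0.853, 0.009, 0.057]
ft_force: [-0.4, -0.4, -0.1]
grip_width: 0.0509
```

```bash
python3 -c "
from h import *
rel(.4725,.176,.006)
c=cams.camera('wrist'); save(c['img'],'20')
"
```

```text
t 25.65 pos [0.475  0.1763 0.0164] tilt z [ 0.107 -0.044 -0.993] yaw 27.7 w 0.0509 F [-0.4 -0.4 -0.1]
tool shift to (0.4725, 0.176, 0.006) [ 1.8 -3.1 10. ]
```

View pics/20.png

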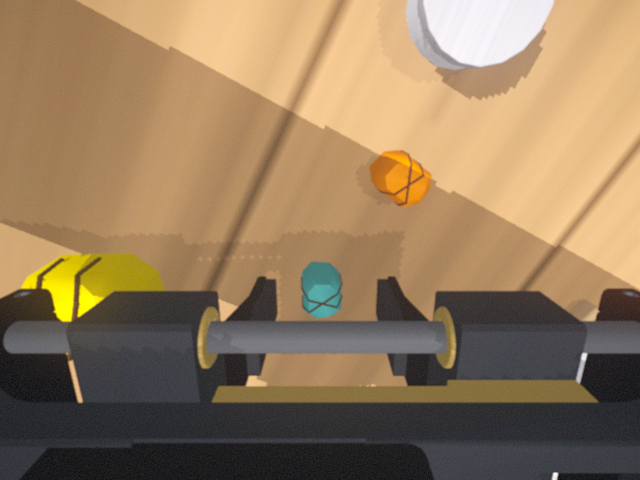

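>>> play_rows(commands=[{"x": 1, "y": -3, "z": 11, "spin": 0}, {"x": 0, "y": 0, "z": 1, "spin": 0}, {"x": 0, "y": 0, "z": 0, "spin": 0}])

```text
time: 26.0
position: [0.4745, 0.1755, 0.006]
tool_rot: [0.518, 0.853, 0.01, 0.059]
ft_force: [-0.1, 0.1, -1.0]
grip_width: 0.0506
```

>>> play_rows(commands=[{"x": 0, "y": 0, "z": 0, "spin": 0}, {"x": 0, "y": 0, "z": 0, "spin": 0}, {"x": 0, "y": 0, "z": 0, "spin": 0}, {"x": 0, "y": 0, "z": 0, "spin": 0}, {"x": 0, "y": 0, "z": 0, "spin": 0}, {"x": 0, "y": 0, "z": 0, "spin": 0}, {"x": 0, "y": 0, "z": 0, "spin": 0}, {"x": 0, "y": 0, "z": 0, "spin": 0}], grip=0)

```text
time: 26.8
position: [0.4748, 0.1757, 0.0069]
tool_rot: [0.519, 0.853, 0.011, 0.06]
ft_force: [0.4, 0.1, -0.3]
grip_width: 0.0195
```

>>> play_rows(commands=[{"x": 0, "y": 0, "z": 0, "spin": 0}, {"x": 0, "y": 0, "z": -20, "spin": 0}, {"x": 0, "y": 0, "z": -45, "spin": 0}, {"x": 0, "y": 0, "z": -25, "spin": 0}, {"x": 0, "y": 0, "z": 0, "spin": 0}])

```text
time: 27.3
position: [0.4637, 0.1794, 0.0974]
tool_rot: [0.519, 0.853, 0.01, 0.058]
ft_force: [0.9, 0.2, -0.0]
grip_width: 0.0195
```

```bash
python3 -c "
from h import *
rel(.6445,.0835,.09)
c=cams.camera('wrist'); save(c['img'],'21')
"
```

```text
t 27.3 pos [0.4637 0.1794 0.0974] tilt z [ 0.109 -0.044 -0.993] yaw 27.6 w 0.0195 F [ 0.9  0.2 -0. ]
tool shift to (0.6445, 0.0835, 0.09) [-166.6  114.9   31.2]
```

View pics/21.png

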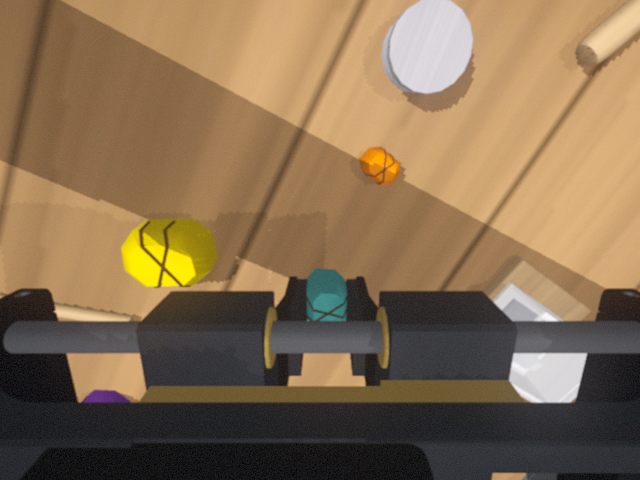

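>>> play_rows(commands=[{"x": -18, "y": 12, "z": 2, "spin": 0}, {"x": -37, "y": 26, "z": 4, "spin": 0}, {"x": -37, "y": 26, "z": 4, "spin": 0}, {"x": -37, "y": 26, "z": 4, "spin": 0}, {"x": -25, "y": 17, "z": 4, "spin": 0}, {"x": -8, "y": 5, "z": 0, "spin": 0}, {"x": 0, "y": 0, "z": 0, "spin": 0}])

```text
time: 28.05
position: [0.6364, 0.0825, 0.0891]
tool_rot: [0.518, 0.854, 0.004, 0.05]
ft_force: [-1.2, 0.5, 0.3]
grip_width: 0.0197
```

```bash
python3 -c "
from h import *
rel(.6445,.0835,.022)
c=cams.camera('wrist'); save(c['img'],'22')
"
```

```text
t 28.05 pos [0.6364 0.0825 0.0891] tilt z [ 0.089 -0.046 -0.995] yaw 27.6 w 0.0197 F [-1.2  0.5  0.3]
tool shift to (0.6445, 0.0835, 0.022) [ 2.7  3.7 67.5]
```

View pics/22.png

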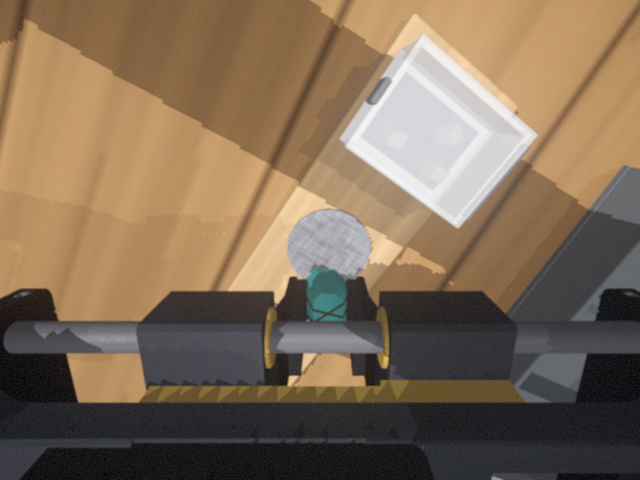

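>>> play_rows(commands=[{"x": 3, "y": 3, "z": 20, "spin": 0}, {"x": 0, "y": 0, "z": 30, "spin": 0}, {"x": 0, "y": 0, "z": 7, "spin": 0}, {"x": 0, "y": 0, "z": 0, "spin": 0}])

```text
time: 28.5
position: [0.633, 0.0885, 0.0293]
tool_rot: [0.516, 0.855, 0.001, 0.045]
ft_force: [-0.3, 0.1, -0.5]
grip_width: 0.0198
```

```bash
python3 -c "
from h import *
rel(.6445,.0835,.022)
c=cams.camera('side'); save(c['img'],'23',(130,150,390,350),3)
"
```

```text
t 28.5 pos [0.633  0.0885 0.0293] tilt z [ 0.078 -0.044 -0.996] yaw 27.9 w 0.0198 F [-0.3  0.1 -0.5]
tool shift to (0.6445, 0.0835, 0.022) [-9.2  7.4  8.3]
```

View pics/23.png

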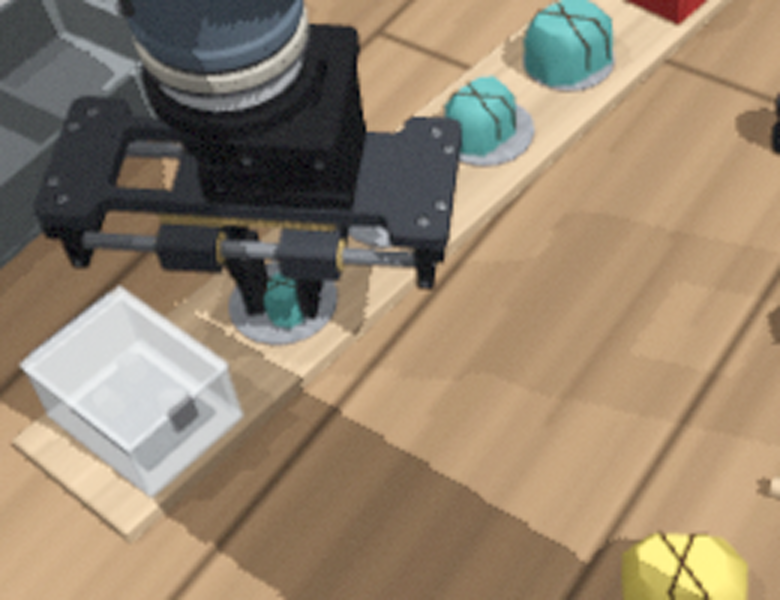

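>>> play_rows(commands=[{"x": -8, "y": 7, "z": 2, "spin": 0}, {"x": 0, "y": 0, "z": 0, "spin": 0}, {"x": 0, "y": 0, "z": 5, "spin": 0}, {"x": 0, "y": 0, "z": 0, "spin": 0}])

```text
time: 28.95
position: [0.6456, 0.0851, 0.0271]
tool_rot: [0.516, 0.855, 0.002, 0.047]
ft_force: [-1.4, -0.2, -0.4]
grip_width: 0.0194
```

```bash
python3 -c "
from h import *
rel(.6445,.0835,.022)
"
```

```text
t 28.95 pos [0.6456 0.0851 0.0271] tilt z [ 0.083 -0.044 -0.996] yaw 27.9 w 0.0194 F [-1.4 -0.2 -0.4]
tool shift to (0.6445, 0.0835, 0.022) [-0.5 -1.9  5.1]
```

>>> play_rows(commands=[{"x": 0, "y": -1, "z": 5, "spin": 0}, {"x": 0, "y": 0, "z": 1, "spin": 0}, {"x": 0, "y": 0, "z": 0, "spin": 0}])

```text
time: 29.25
position: [0.6459, 0.0842, 0.0221]
tool_rot: [0.516, 0.855, 0.003, 0.048]
ft_force: [-0.3, 0.6, -0.1]
grip_width: 0.0192
```

```bash
python3 -c "
from h import *
rel(.6445,.0835,.022)
"
```

```text
t 29.25 pos [0.6459 0.0842 0.0221] tilt z [ 0.085 -0.044 -0.995] yaw 27.9 w 0.0192 F [-0.3  0.6 -0.1]
tool shift to (0.6445, 0.0835, 0.022) [ 0.1 -1.5  0.1]
```

>>> play_rows(commands=[{"x": 0, "y": 0, "z": 0, "spin": 0}, {"x": 0, "y": 0, "z": 0, "spin": 0}, {"x": 0, "y": 0, "z": 0, "spin": 0}, {"x": 0, "y": 0, "z": 0, "spin": 0}], grip=0.5)

```text
time: 29.65
position: [0.6455, 0.0841, 0.0216]
tool_rot: [0.516, 0.855, 0.003, 0.048]
ft_force: [-0.1, 0.2, 0.3]
grip_width: 0.0408
```

>>> play_rows(commands=[{"x": 0, "y": 0, "z": -20, "spin": 0}, {"x": 0, "y": 0, "z": -45, "spin": 0}, {"x": 0, "y": 0, "z": -45, "spin": 0}, {"x": 0, "y": 0, "z": -40, "spin": 0}, {"x": 0, "y": 0, "z": 0, "spin": 0}])

```text
time: 30.15
position: [0.6318, 0.0907, 0.1732]
tool_rot: [0.516, 0.855, 0.001, 0.045]
ft_force: [0.1, 0.8, 0.5]
grip_width: 0.0436
```

>>> play_rows(commands=[{"x": 20, "y": -40, "z": 0, "spin": 0}, {"x": 20, "y": -40, "z": 0, "spin": 0}, {"x": 20, "y": -40, "z": 0, "spin": 0}, {"x": 20, "y": -40, "z": 0, "spin": 0}, {"x": 0, "y": 0, "z": 0, "spin": 0}])

```text
time: 30.65
position: [0.4456, 0.0863, 0.1567]
tool_rot: [0.516, 0.855, 0.001, 0.045]
ft_force: [0.3, 0.1, -0.8]
grip_width: 0.0432
```

```bash
python3 -c "
from h import *
rel(.6445,.0835,.022)
c=cams.camera('side'); save(c['img'],'24',(170,110,430,310),3)
c=cams.camera('scene'); save(c['img'],'25',(150,130,410,330),3)
o=robot.get_obs();c=cams.camera('wrist'); save(c['img'],'26')
for n in ['scene','side']:
    c=cams.camera(n)
    for p,s,l in turq(c['img']): print(n,np.round(p),s[2:],at(c,p,.031)[:2])
    for q in nets.outline_of(c,'loupe')[:1]:
        v,u=np.nonzero(q['region']); print('loupe',at(c,[u.mean(),v.mean()],.018))
"
```

```text
t 30.65 pos [0.4456 0.0863 0.1567] tilt z [ 0.078 -0.044 -0.996] yaw 27.9 w 0.0432 F [ 0.3  0.1 -0.8]
tool shift to (0.6445, 0.0835, 0.022) [-84.4 167.7 149.7]
scene [221. 213.] [ 25  29 537] [ 0.61199039 -0.16755401]
scene [242. 237.] [ 22  24 386] [ 0.62357754 -0.08321805]
scene [262. 262.] [ 15  15 147] [ 0.63446362 -0.0049381 ]
loupe [ 0.4560005  -0.18581398  0.018     ]
side [257. 217.] [ 22  13 220] [0.63097295 0.00563828]
side [221. 247.] [ 14  17 188] [0.64034561 0.08950582]
```

View pics/24.png

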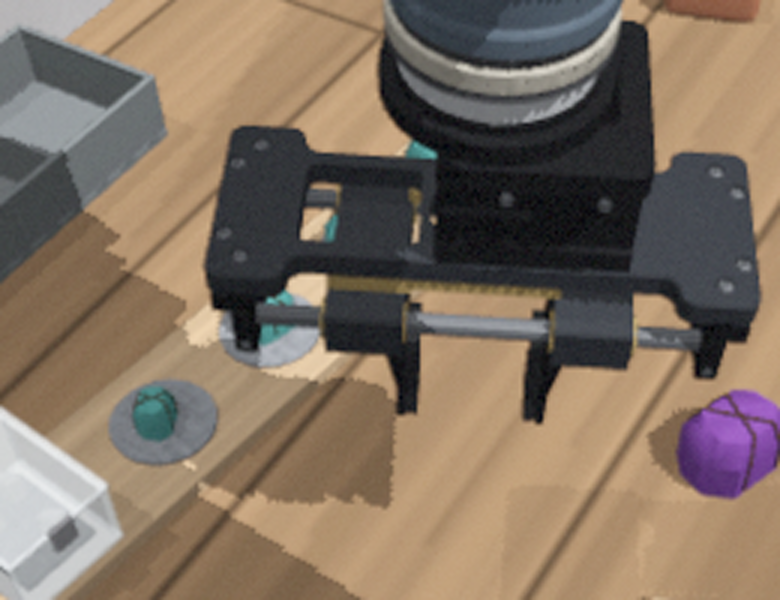

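View pics/25.png

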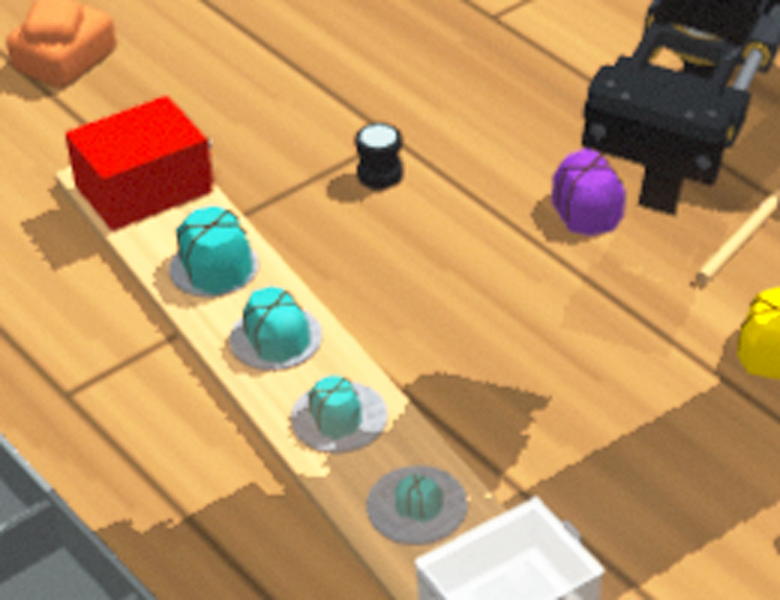

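View pics/26.png

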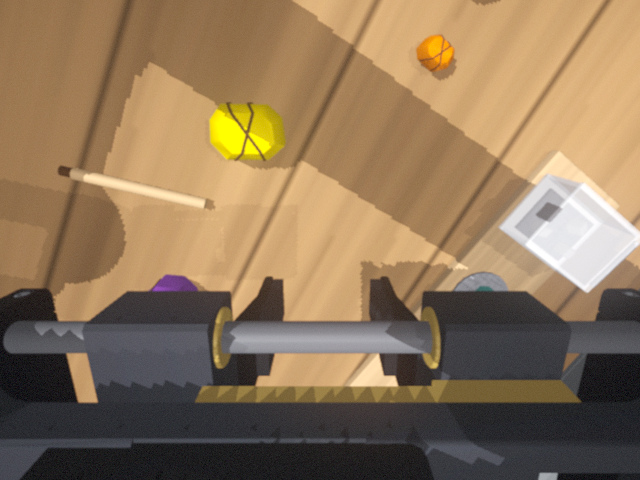

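All four stones are flat and close to the middle of their pads, and the loupe has not moved. I'm handing in.

```bash
python3 -c "
from h import *
c=cams.camera('side'); print(at(c,(221,247),.024)); print(robot.get_obs()['time']); print(robot.hand_in())
"
```

```text
[0.64602155 0.08511921 0.024     ]
31.05
the job is handed in; nothing more can be done
None
```

I put the four turquoise stones on the ledge pads, largest next to the red drawer and smallest next to the acrylic box, and handed the job in at about 31 s of the 102 s allowed. No verdict is reported, so the checks below are my own measurements.

| Stone | Pad, counted from the drawer | Measured centre (x, y in m) | Distance from pad centre |
|---|---|---|---|
| a (largest) | 1st | (0.612, -0.168) | about 2 mm |
| b | 2nd | (0.624, -0.083) | about 4 mm |
| c | 3rd | (0.634, -0.005) | about 1–4 mm |
| d (smallest) | 4th | (0.646, 0.085) | about 2 mm |

- **Stones:** All four look flat and at rest in the last pictures. I judged flatness by eye and did not measure the angle.
- **Loupe:** It measured (0.456, -0.186) at the end and (0.457, -0.187) at the start, so it stayed put. The purple, yellow and orange look-alikes were left alone.
- **Disagreements:** The side camera's raw reading for stone c was about 11 mm off, but the arm partly hid the stone and I assumed a height that did not suit it. The scene and wrist views put c within about 4 mm. For stone c before the grasp, the wrist and side views differed by about 4 mm.
- **Tool tilt:** The tool slowly tilted to about 7° from vertical over the moves, and I could not command it back. At placing, the stones were tilted by a few degrees at most and settled flat when released.

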